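# Load the drop-front warming tray and set its heat slider

### The arm

A 6-joint arm with a two-finger parallel gripper is mounted at the origin on the work surface. World frame = base frame: x ahead of the robot, y to its left, z up, the work surface at z = 0. Lengths are in m, angles in rad, forces in N, time in s.
With the tool pointing down it reaches from about 0.275 to 0.75 m from the base axis. Payload 10.2 kg.
Tool frame: the origin (TCP) lies at the very end of the fingers, on their centre line; the grasp point (between the pads) lies 19 mm behind it (r.hold_point_z is the distance from the TCP to the grasp point, in m); z points along the fingers, y is the line along which they close (so a half turn about z gives the same grasp; the last joint's range is limited). The gripper opens to 88 mm and grips with 3 to 60 N. Pads are 18 mm wide; open, the fingers measure 123 mm over their backs; the gripper's body (75 mm by 187 mm) begins 45 mm behind the grasp point.
Start: joints at [0.9, 0.313, 1.498, -0, 1.331, -0.223], TCP at [0.227, 0.473, 0.239] pointing down, gripper open.
Joint ranges: [-2.94, 2.94], [-0.97, 2.17], [0.19, 2.56], [-1.23, 4.37], [0.02, 3.11], [-2.88, 2.88]. Speed limits (rad/s): [2.39, 2.39, 3.01, 3.14, 3.14, 3.14].

### API

Orientations are given as a unit quaternion [w, x, y, z].
In Python, from plant import r gives the robot as it stands.
- The arm moves only by the tool play_rows, never from a script. Its arguments are lists of equal length, an entry for each row: "jaw": the finger opening in mm, from 0 to 88.1; "travel": the shift along the tool's x, y, z as a fraction of full scale, a list of three; "roll": the turn about the tool's z as a fraction of full scale. In form: {"jaw": [jaw, ...], "travel": [[dx, dy, dz], ...], "roll": [roll, ...]}. A call has 1 to 12 rows; each row is the pose to reach, as a shift and turn from the pose commanded when the call began, along the tool's axes at that moment; what a row does not reach only later rows make up. Full scale, the value 1, is 150 mm for a shift and 90 degrees for a turn. A row lasts 1/10 s, in which the tool goes at most 50 mm and 8.59 degrees, less where a joint would pass 70% of its speed; a pose out of reach is approached as far as the arm can. A call with a number of a shift or a turn outside -1 to 1 is refused whole. A call with a gripper value outside its range is refused whole. The fingers move at their own pace and stop on an object; "squeeze" is the grip in N (left out, the last holds). Time passes only in rows, so rows that repeat a pose let the fingers close. It gives the time, the measured TCP pose, the force, the opening and the grip force at its end, in the units of the state.
- r.observe(): the state, without advancing time (a new reading comes with each control period).
- r.capture(name): name is "side" or "top"; returns a dict with "pixels" (400x640x3 uint8, red, green, blue), "fx", "fy", "cx", "cy" (pixels), "R" (3x3) and "t" (3): a world point X has camera coordinates R X + t. Camera axes: x right, y down, z forward; pixel columns grow to the right and rows downward; lengths in m; the calibration is good to about 2 mm. A picture is of the moment at which its call begins. There is no depth.
- r.close_job(): hands the job in; it is judged then, once.
Trained networks look in a picture, given as the dict that the camera call returned (one of the last four; its "shot" number tells which), for a name from the list of things; names that differ only in an ending like _2 or _b are one class to them, and where a whole thing is asked for, a point or a joint stands for the part that bears it (a point fixed in the world has none). Each returns a list of dicts, best first, with "score" (0 to 1); they miss things now and then, are a little off and sometimes report something else, mostly with a low value. They report only what shows in the picture. A call takes as long as a camera call. They do not tell look-alikes from the thing itself.
- r.spot_in(thing, picture): "xyz" ([x, y, z] in m, in world coordinates, good to about 4 mm: the middle of the surface that is visible of it).
The state is a dict: "time": time; "q": joint angles; "qd": joint speeds; "effort": joint torques, N m; "ee_pos": TCP position; "ee_rot": TCP orientation; "ft_force": force on the tool from outside, world axes, zero at the start; "ft_torque": the same for the moment, N m; "grip_width": opening from 0.0 (shut) to 1.0 (fully open); "grip_force": force on a finger pad.
Only numpy, scipy, OpenCV 4.12 (cv2) and the standard library are available. Lean on these libraries where they do the work, as an engineer would, in place of code of your own. Each camera call takes 0.05 s, during which the arm holds its last target. There are 200 camera calls.

### The job

Get the tortilla tins warming: first slide the heat control all the way back to off, then pull the warming tray's front door fully down and set every oblong steel tin that is out on the table upright on the tray's floor, side by side, each with one short end square and flush against the steel back plate. Only then push the door fully back up, and last slide the heat up until the grip is level with the brass pointer. Do not tip a tin over, and leave the other things where they are.

Things in the scene. Friction and masses are not known exactly. Their poses are not given: they have to be found in the camera images.
- tray: white drop-front warming tray, open on top, fixed. Origin: on the table under the bay centre; x points from the robot to the back plate, y left, z up. Bay floor 45 mm up, x -75 to +75 mm, y -175 to +175; side walls 10 mm thick, 85 mm high; steel back plate (face at x = +75) 103 mm high. A flush tin has its origin at x = +25 mm, 45 mm up.
- door (a joint): hinge of the tray's front door: 0 = shut (upright), 1.57 = fully down (lying level with the bay floor towards the robot). Stiff: it stays where it is left. The panel is 12 mm thick, 346 mm wide and rises 75 mm from the hinge.
- door_hinge (a point): centre of the door's hinge line, which runs along the tray's y at the front edge of the bay floor (45 mm up)
- door_bar (a point): centre of the door's round handle bar, 12 mm thick, 160 mm long along the tray's y, on two end posts; the bar stands 113 mm from the hinge line, beyond the panel's free edge, with a 32 mm clear gap between the edge and the bar
- control: white heat control housing, fixed to the table, 75 mm (its x) by 200 mm (its y) by 30 mm high. Origin: centre of the underside. Its y axis, which points roughly away from the robot, is the sliding direction from off to hot.
- heat (a joint): travel of the heat slider in m: 0 = off (stop at the end nearest the robot), 0.12 = full heat at the far end; friction about 1.5 N
- heat_top (a point): centre of the top of the black slider grip, a block 28 mm (control x) by 20 mm (control y) by 40 mm tall, its top 84.5 mm above the table; under it a track plate 40 mm wide whose top is 44 mm above the table
- pointer: small brass pointer on the housing beside the track, on the side nearest the tray, 15 by 6 mm, 8 mm high; its axes are those of the control. The grip is set when its centre is level with the pointer's centre along the sliding direction.
- tin1: oblong steel tortilla tin, lid shut tight (one rigid piece, about 0.3 kg); 100 mm long (its x axis) x 70 mm wide (its y) x 50 mm tall; on top a dark wooden grip bar, 60 mm along x, 18 mm wide along y, from 50 to 78 mm above the underside. Origin: centre of the underside. There are three or four tins; None if absent.
- tin2: oblong steel tortilla tin, lid shut tight (one rigid piece, about 0.3 kg); 100 mm long (its x axis) x 70 mm wide (its y) x 50 mm tall; on top a dark wooden grip bar, 60 mm along x, 18 mm wide along y, from 50 to 78 mm above the underside. Origin: centre of the underside. There are three or four tins; None if absent.
- tin3: oblong steel tortilla tin, lid shut tight (one rigid piece, about 0.3 kg); 100 mm long (its x axis) x 70 mm wide (its y) x 50 mm tall; on top a dark wooden grip bar, 60 mm along x, 18 mm wide along y, from 50 to 78 mm above the underside. Origin: centre of the underside. There are three or four tins; None if absent.
- tin4: oblong steel tortilla tin, lid shut tight (one rigid piece, about 0.3 kg); 100 mm long (its x axis) x 70 mm wide (its y) x 50 mm tall; on top a dark wooden grip bar, 60 mm along x, 18 mm wide along y, from 50 to 78 mm above the underside. Origin: centre of the underside. There are three or four tins; None if absent.
- tongs: steel tongs 210 mm long lying flat; not to be disturbed. Origin: centre of the underside
- bottle: amber bottle, 60 mm across, 170 mm tall; not to be disturbed. Origin: centre of the underside
- bowl: clay bowl 120 mm across, 50 mm high; not to be disturbed. Origin: centre of the underside
- jar: glass jar, 70 mm across, 100 mm tall; not to be disturbed. Origin: centre of the underside
Things that resemble listed ones, but are neither listed nor needed, are in the scene too. Of the things like the control, leave any that is purple; of the rest the larger one is meant.

How it is judged:
On the way, in this order (a step that is already met when the one before it is completed fails the run):
1. the heat slider is all the way back at off (within 8 mm) (value of joint heat below 0.008 m), for 0.2 s.
2. the door is fully down (over 1.4 rad) with the heat off (value of joint door above 1.4 rad and value of joint heat below 0.008 m), for 0.2 s.
3. every tin stands on the tray floor, short end flush with the back plate and let go, door still down, heat still off (x of tin1 in the frame of tray between 0.02 and 0.03 m and y of tin1 in the frame of tray between -0.143 and 0.143 m and z of tin1 in the frame of tray between 0.04 and 0.052 m and angle between the x axis of each of tin1, tin2, tin3, tin4 and the x axis of tray, either way round below 0.07 rad and x of tin2 in the frame of tray between 0.02 and 0.03 m and y of tin2 in the frame of tray between -0.143 and 0.143 m and z of tin2 in the frame of tray between 0.04 and 0.052 m and x of tin3 in the frame of tray between 0.02 and 0.03 m and y of tin3 in the frame of tray between -0.143 and 0.143 m and z of tin3 in the frame of tray between 0.04 and 0.052 m and x of tin4 in the frame of tray between 0.02 and 0.03 m and y of tin4 in the frame of tray between -0.143 and 0.143 m and z of tin4 in the frame of tray between 0.04 and 0.052 m and contact force between each of tin1, tin2, tin3, tin4 and the fingers below 0.1 N and linear speed of each of tin1, tin2, tin3, tin4 below 0.02 m/s and value of joint door above 1.2 rad and value of joint heat below 0.008 m), for 0.2 s.
4. the door is shut (under 0.08 rad), heat still off (value of joint door below 0.08 rad and value of joint heat below 0.008 m), for 0.2 s.
At the end, for the whole second after the job is handed in: The slider grip's centre is within 6 mm of the pointer along the track; the door is shut (under 0.08 rad); every tin stands at rest on the tray floor, its short end within 5 mm of the back plate and square to it within 0.07 rad (y of heat_top in the frame of pointer between -0.006 and 0.006 m and value of joint door below 0.08 rad and x of tin1 in the frame of tray between 0.02 and 0.03 m and y of tin1 in the frame of tray between -0.143 and 0.143 m and z of tin1 in the frame of tray between 0.04 and 0.052 m and angle between the x axis of each of tin1, tin2, tin3, tin4 and the x axis of tray, either way round below 0.07 rad and x of tin2 in the frame of tray between 0.02 and 0.03 m and y of tin2 in the frame of tray between -0.143 and 0.143 m and z of tin2 in the frame of tray between 0.04 and 0.052 m and x of tin3 in the frame of tray between 0.02 and 0.03 m and y of tin3 in the frame of tray between -0.143 and 0.143 m and z of tin3 in the frame of tray between 0.04 and 0.052 m and x of tin4 in the frame of tray between 0.02 and 0.03 m and y of tin4 in the frame of tray between -0.143 and 0.143 m and z of tin4 in the frame of tray between 0.04 and 0.052 m and contact force between each of tin1, tin2, tin3, tin4 and the fingers below 0.1 N and linear speed of each of tin1, tin2, tin3, tin4 below 0.02 m/s); the robot touches nothing.
It fails at once if the tongs, bottle, bowl or jar is moved by more than 6 cm (distance of any of tongs, bottle, bowl, jar from where it was at the start of the episode above 0.06 m).
It fails at once if a tin is tipped over (angle between any of tin1, tin2, tin3, tin4's own z axis and vertical above 0.8 rad).
Of tin1, tin2, tin3, tin4 only 3 to 4 are there at a start; the rules pass over those that are not, and their reading is None.
At some moment in a run one of tin1, tin2, tin3, tin4 may be knocked a few centimetres aside while the robot is not near it.
It also fails if it takes over 210 s, if anything falls off the work surface, if the arm or the gripper's body presses on something with over 40 N, if the wrist force passes 120 N, or if a joint passes its speed limit or range.

## Working session

There is one attempt and no reset: what is moved stays moved. The work goes in short steps, Python scripts to look and compute and a tool call to move; the robot and the scene stay as the last step left them, time stands still between calls to the robot, and variables do not carry over. Pictures are saved under pics/ and viewed, at most 14 in all, crops included, and the job is handed in when it is done.

Besides the shell and the picture viewer there is one more tool, called in YAML: its name, and indented under it one key for each argument. play_rows: Moves the arm, as the interface text tells. Shift numbers are shares of 150 mm and turn numbers shares of 90 degrees, none past 1 either way. Its arguments: {"type":"object","properties":{"jaw":{"type":"array","items":{"type":"number"}},"travel":{"type":"array","items":{"type":"array","items":{"type":"number","minimum":-1,"maximum":1}}},"roll":{"type":"array","items":{"type":"number","minimum":-1,"maximum":1}},"squeeze":{"type":"number"}},"required":["jaw","travel","roll"]}

```bash
ls; mkdir -p pics
python3 - <<'E'
from plant import r
import cv2
s=r.observe();print(s['time'],s['ee_pos'],s['ee_rot'])
for n in('top','side'):
    p=r.capture(n);cv2.imwrite(f'pics/{n}0.png',p['pixels'][:,:,::-1])
    print(n,p['fx'],p['cx'],p['R'],p['t'])
    for th in ['tray','door','door_bar','control','heat','heat_top','pointer','tin1','tongs','bottle','bowl','jar']:
        for d in r.spot_in(th,p): print(th,[round(float(v),3) for v in d['xyz']],round(d['score'],2))
E
```

```text
pics
0.0 [0.22718552 0.47304111 0.23816722] [-2.70714191e-04  2.22034285e-01  9.75038648e-01 -5.80766807e-04]
top 417.16532937453735 320.7576509341781 [[ 0.02217042 -0.99974884 -0.00327463]
 [-0.97368248 -0.020849   -0.22695317]
 [ 0.2268279   0.00822009 -0.97390017]] [-0.02861394  0.49675667  1.08428019]
tray [0.648, -0.062, 0.046] 0.72
tray [0.336, 0.412, 0.005] 0.38
door [0.545, -0.062, 0.118] 0.55
door_bar [0.548, -0.062, 0.116] 0.93
control [0.336, -0.181, 0.022] 0.9
control [0.179, -0.334, 0.028] 0.88
control [0.511, -0.328, 0.03] 0.59
control [0.379, 0.201, 0.047] 0.56
heat [0.123, -0.355, 0.084] 0.57
heat [0.508, -0.339, 0.083] 0.55
heat_top [0.296, -0.195, 0.055] 0.61
heat_top [0.514, -0.335, 0.082] 0.51
heat_top [0.122, -0.353, 0.081] 0.42
tin1 [0.38, 0.204, 0.045] 0.81
tin1 [0.445, 0.373, 0.05] 0.75
tin1 [0.581, 0.216, 0.05] 0.67
tin1 [0.512, -0.331, 0.03] 0.41
tin1 [0.755, 0.192, 0.106] 0.24
tongs [0.333, 0.413, 0.007] 0.62
bottle [0.752, 0.19, 0.108] 0.91
bowl [0.682, -0.452, 0.025] 0.55
jar [0.354, -0.456, 0.102] 0.65
side 492.0118806417032 326.4217341343953 [[ 0.889299
[... 229 characters left out ...]
0.094, 0.103] 0.84
control [0.331, -0.202, 0.018] 0.82
control [0.169, -0.358, 0.032] 0.62
control [0.509, -0.354, 0.026] 0.6
heat [0.121, -0.364, 0.075] 0.62
heat [0.296, -0.206, 0.051] 0.6
heat [0.506, -0.355, 0.028] 0.5
heat [0.511, -0.348, 0.072] 0.45
heat_top [0.509, -0.348, 0.074] 0.79
heat_top [0.118, -0.368, 0.079] 0.78
heat_top [0.298, -0.205, 0.054] 0.46
heat_top [0.646, -0.114, 0.066] 0.44
heat_top [0.543, -0.093, 0.104] 0.25
tin1 [0.443, 0.363, 0.046] 0.93
tin1 [0.378, 0.19, 0.052] 0.75
tin1 [0.567, 0.212, 0.052] 0.72
tongs [0.336, 0.396, 0.006] 0.59
bottle [0.754, 0.184, 0.105] 0.64
bowl [0.685, -0.424, 0.025] 0.68
bowl [0.509, -0.348, 0.077] 0.66
jar [0.347, -0.488, 0.076] 0.97
```

View pics/top0.png

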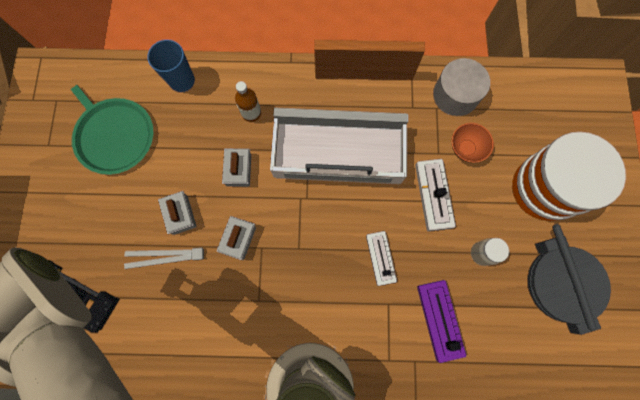

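View pics/side0.png

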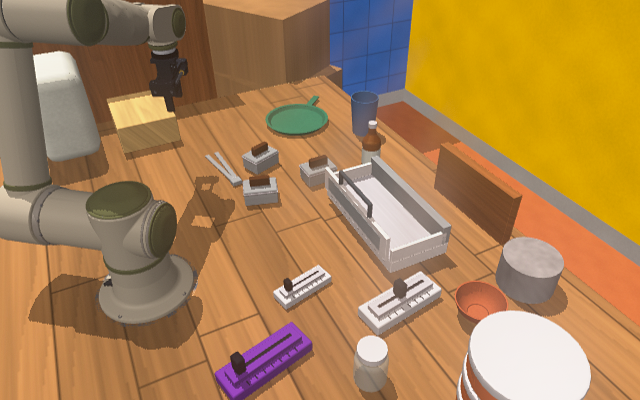

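The control look-alikes in the top view are the small white one at (381,258), the purple one at (442,320) and the large white one at (436,194). The large white one is the one meant. There are three tins, at (236,167), (176,213) and (237,237). I'll check both choices in close crops.

Run:
```python
import cv2
im=cv2.imread('pics/top0.png')
a=cv2.resize(im[100:240,265:465],None,fx=4,fy=4,interpolation=cv2.INTER_CUBIC);cv2.imwrite('pics/c1.png',a)
a=cv2.resize(im[140:270,150:270],None,fx=4.6,fy=4.6,interpolation=cv2.INTER_CUBIC);cv2.imwrite('pics/c2.png',a)
```

```text
(no output)
```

View pics/c1.png

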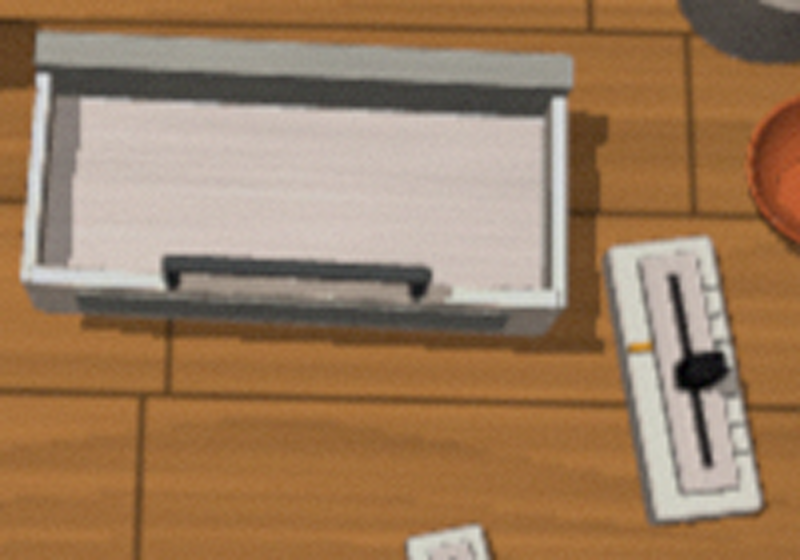

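View pics/c2.png

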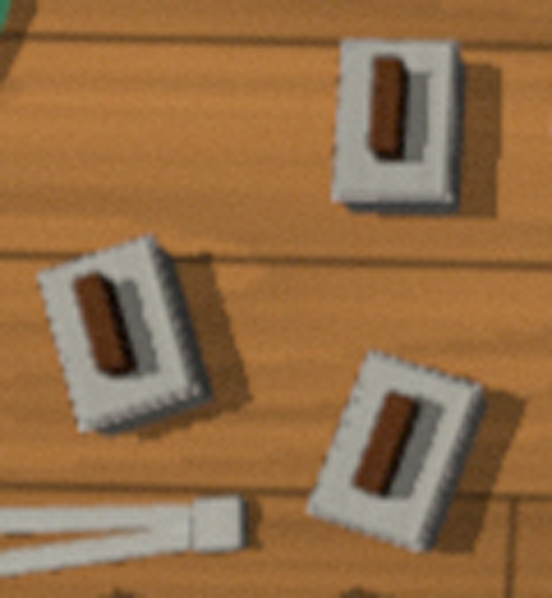

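```bash
cat > h.py <<'E'
import numpy as np,cv2
from plant import r
def unproj(p,uv,z):
    d=np.array([(uv[0]-p['cx'])/p['fx'],(uv[1]-p['cy'])/p['fy'],1.]);R=np.array(p['R']);t=np.array(p['t'])
    c=-R.T@t;w=R.T@d;return c+w*(z-c[2])/w[2]
def proj(p,X):
    c=np.asarray(X)@np.array(p['R']).T+np.array(p['t']);return np.stack([p['fx']*c[...,0]/c[...,2]+p['cx'],p['fy']*c[...,1]/c[...,2]+p['cy']],-1)
def move(target,yaw=None):
    """shift in fractions of 150mm in tool axes, and roll fraction, to bring TCP to target; yaw = wanted world direction (deg) of tool y line"""
    s=r.observe();w,x,y,z=s['ee_rot']
    from scipy.spatial.transform import Rotation as Ro
    M=Ro.from_quat([x,y,z,w]).as_matrix();d=M.T@(np.array(target)-s['ee_pos'])/0.15
    print('t',round(s['time'],2),'pos',s['ee_pos'].round(4),'tooly deg',round(np.degrees(np.arctan2(M[1,1],M[0,1])),2),'toolx',M[:,0].round(3),'y',M[:,1].round(3),'z',M[:,2].round(3))
    print('travel',d.round(3),'width',s['grip_width'],'F',s['ft_force'].round(1) if hasattr(s['ft_force'],'round') else s['ft_force'],'q',np.round(s['q'],2))
    if yaw is not None:
        a=np.degrees(np.arctan2(M[1,1],M[0,1]));e=(yaw-a+90)%180-90;print('roll',round(-e/90,4),'(alt',round(-(e-180*np.sign(e))/90,3),')')
E
python3 - <<'E'
from h import *
p=r.capture('top')
def c1(u,v,z): return unproj(p,(265+(u+.5)/4-.5,100+(v+.5)/4-.5),z)
def c2(u,v,z): return unproj(p,(150+(u+.5)/4.6-.5,140+(v+.5)/4.6-.5),z)
for n,(u,v,z) in dict(floorBL=(78,97,.045),floorBR=(548,118,.045),plL=(36,65,.103),plR=(572,88,.103),barL=(163,263,.158),barR=(430,275,.158),wFLout=(22,268,.085),wFRout=(567,303,.085),HTL=(608,250,.03),HTR=(712,238,.03),HBR=(762,508,.03),HBL=(652,522,.03),ptr=(639,348,.038),grip=(700,366,.0845),slot0=(708,466,.044),slot1=(673,275,.044)).items(): print(n,c1(u,v,z).round(4))
# tins: wooden grips segmentation
hsv=cv2.cvtColor(p['pixels'],cv2.COLOR_RGB2HSV);im=p['pixels'].astype(int)
T=[[(342,40),(458,42),(452,202),(332,198)],[(38,272),(153,237),(209,392),(85,430)],[(372,352),(484,388),(425,548),(310,510)]]
for t in T:
    P=np.array([c2(u,v,.05)[:2] for u,v in t]);c=P.mean(0)
    e=(P[0]+P[1]-P[2]-P[3])/2;f=(P[0]+P[3]-P[1]-P[2])/2
    print('tin',c.round(4),'L',np.linalg.norm(e).round(4),'W',np.linalg.norm(f).round(4),'yaw',np.degrees(np.arctan2(e[1],e[0])).round(1),(np.degrees(np.arctan2(f[1],f[0]))-90).round(1))
P=np.array([(388,105),(103,323),(388,442)]) 
for u,v in P: print('gripcentre',c2(u,v,.078).round(4))
move([.5,-.33,.2],0)
E
```

```text
floorBL [0.7145 0.0928 0.045 ]
floorBR [ 0.7054 -0.2455  0.045 ]
plL [0.7129 0.1164 0.103 ]
plR [ 0.7036 -0.2511  0.103 ]
barL [0.5553 0.0221 0.158 ]
barR [ 0.551  -0.1468  0.158 ]
wFLout [0.5727 0.1213 0.085 ]
wFRout [ 0.5558 -0.2476  0.085 ]
HTL [ 0.6119 -0.289   0.03  ]
HTR [ 0.6224 -0.3636  0.03  ]
HBR [ 0.4279 -0.3894  0.03  ]
HBL [ 0.4166 -0.3134  0.03  ]
ptr [ 0.5379 -0.3067  0.038 ]
grip [ 0.514  -0.3355  0.0845]
slot0 [ 0.4539 -0.3495  0.044 ]
slot1 [ 0.5898 -0.3309  0.044 ]
tin [0.5843 0.2228] L 0.1013 W 0.0721 yaw 1.2 -0.3
tin [0.4492 0.3772] L 0.1021 W 0.0728 yaw 23.2 18.9
tin [0.3831 0.2079] L 0.0986 W 0.071 yaw -17.2 -16.6
gripcentre [0.5847 0.2219 0.078 ]
gripcentre [0.4489 0.3782 0.078 ]
gripcentre [0.3832 0.2079 0.078 ]
t 1.35 pos [0.2273 0.4732 0.2387] tooly deg 64.34 toolx [-0.901  0.433 -0.   ] y [0.433 0.901 0.   ] z [ 0.  0. -1.]
travel [-3.957 -4.04   0.258] width 0.9997171422721205 F [0.1 0.1 0.5] q [ 0.9   0.31  1.5  -0.    1.33 -0.22]
roll 0.7149 (alt -1.285 )
```

play_rows:
  jaw: [60,60,60,60,60,60,60,60]
  travel:
    - [-1,-1,0]
    - [-1,-1,0]
    - [-1,-1,0]
    - [-1,-1,0]
    - [-1,-1,0]
    - [-1,-1,0]
    - [-1,-1,0]
    - [-1,-1,0]
  roll: [0.632,0.632,0.632,0.632,0.632,0.632,0.632,0.632]

```text
time: 2.15
ee_pos: [0.2977, 0.273, 0.2388]
ee_rot: [0.0, 0.66, 0.751, 0.0]
ft_force: [-0.3, 0.0, 0.7]
grip_width: 0.681
grip_force: 0.0
```

play_rows:
  jaw: [60,60,60,60,60]
  travel:
    - [-1,0.2,0]
    - [-1,0.2,0]
    - [-1,0.2,0]
    - [-1,0.2,0]
    - [-1,0.2,0]
  roll: [0,0,0,0,0]

```text
time: 2.65
ee_pos: [0.3471, 0.1276, 0.2388]
ee_rot: [-0.0, 0.66, 0.751, 0.0]
ft_force: [0.3, 0.9, 0.4]
grip_width: 0.684
grip_force: 0.0
```

play_rows:
  jaw: [60,60,60,60,60]
  travel:
    - [-1,0.2,0]
    - [-1,0.2,0]
    - [-1,0.2,0]
    - [-1,0.2,0]
    - [-1,0.2,0]
  roll: [0,0,0,0,0]

```text
time: 3.15
ee_pos: [0.3961, -0.0159, 0.2385]
ee_rot: [-0.0, 0.659, 0.752, -0.0]
ft_force: [-1.2, -0.1, 1.1]
grip_width: 0.679
grip_force: 0.0
```

play_rows:
  jaw: [60,60,60,60,60]
  travel:
    - [-1,0.2,0]
    - [-1,0.2,0]
    - [-1,0.2,0]
    - [-1,0.2,0]
    - [-1,0.2,0]
  roll: [0,0,0,0,0]

```text
time: 3.65
ee_pos: [0.4457, -0.1598, 0.2384]
ee_rot: [-0.001, 0.659, 0.752, 0.0]
ft_force: [0.7, 0.2, -0.3]
grip_width: 0.687
grip_force: 0.0
```

```bash
python3 -c "
from h import *
move([.514,-.3365,.057],7.5)
p=r.capture('top')
import cv2
cv2.imwrite('pics/top1.png',p['pixels'][:,:,::-1])
for t in ('tin1','heat_top'):
  for d in r.spot_in(t,p): print(t,np.round(d['xyz'],3),round(d['score'],2))
"
```

```text
t 3.65 pos [ 0.4457 -0.1598  0.2384] tooly deg 7.58 toolx [-0.132  0.991  0.001] y [ 0.991  0.132 -0.001] z [-0.001  0.001 -1.   ]
travel [-1.229  0.297  1.208] width 0.6868685716920415 F [ 0.7  0.2 -0.3] q [-0.59  0.2   1.65  0.    1.3  -0.73]
roll 0.0009 (alt -1.999 )
tin1 [0.444 0.372 0.048] 0.92
tin1 [0.582 0.215 0.047] 0.73
tin1 [0.377 0.205 0.048] 0.72
heat_top [ 0.298 -0.195  0.059] 0.52
heat_top [ 0.509 -0.344  0.082] 0.47
```

play_rows:
  jaw: [60,60,60,60,60,60]
  travel:
    - [-1,0.25,0]
    - [-1,0.25,0]
    - [-1,0.25,0]
    - [-1,0.25,0.3]
    - [-1,0.25,0.4]
    - [-1,0.25,0.4]
  roll: [0,0,0,0,0,0]

```text
time: 4.4
ee_pos: [0.5016, -0.3032, 0.1766]
ee_rot: [-0.002, 0.659, 0.752, 0.0]
ft_force: [0.1, -0.2, 0.6]
grip_width: 0.682
grip_force: 0.0
```

play_rows:
  jaw: [60,60,60,60,60,60,60,60]
  travel:
    - [-0.23,0.05,0.1]
    - [-0.23,0.05,0.3]
    - [-0.23,0.05,0.45]
    - [-0.23,0.05,0.6]
    - [-0.23,0.05,0.7]
    - [-0.23,0.05,0.8]
    - [-0.23,0.05,0.8]
    - [-0.23,0.05,0.8]
  roll: [0,0,0,0,0,0,0,0]

```text
time: 5.2
ee_pos: [0.5143, -0.3386, 0.0596]
ee_rot: [0.001, 0.659, 0.752, -0.0]
ft_force: [0.6, -0.0, 0.4]
grip_width: 0.679
grip_force: 0.0
```

play_rows:
  jaw: [10,10,10,10,10,10,10,10]
  travel:
    - [0,0,0]
    - [0,0,0]
    - [0,0,0]
    - [0,0,0]
    - [0,0,0]
    - [0,0,0]
    - [0,0,0]
    - [0,0,0]
  roll: [0,0,0,0,0,0,0,0]
  squeeze: 10

```text
time: 6.0
ee_pos: [0.514, -0.3386, 0.0589]
ee_rot: [0.0, 0.66, 0.752, 0.0]
ft_force: [1.3, -0.2, 0.6]
grip_width: 0.225
grip_force: 10.0
```

play_rows:
  jaw: [10,10,10,10,10,10]
  travel:
    - [0,-0.08,0]
    - [0,-0.16,0]
    - [0,-0.24,0]
    - [0,-0.3,0]
    - [0,-0.34,0]
    - [0,-0.34,0]
  roll: [0,0,0,0,0,0]

```text
time: 6.6
ee_pos: [0.4626, -0.3457, 0.0589]
ee_rot: [0.0, 0.66, 0.751, -0.0]
ft_force: [-0.3, -4.1, -1.4]
grip_width: 0.226
grip_force: 10.0
```

play_rows:
  jaw: [10,10,10,10]
  travel:
    - [0,-0.02,0]
    - [0,-0.04,0]
    - [0,-0.04,0]
    - [0,-0.04,0]
  roll: [0,0,0,0]

```text
time: 7.0
ee_pos: [0.4605, -0.346, 0.059]
ee_rot: [0.003, 0.66, 0.751, 0.002]
ft_force: [21.5, -3.5, -8.1]
grip_width: 0.258
grip_force: 10.0
```

play_rows:
  jaw: [10,10,10,10]
  travel:
    - [0,-0.01,0]
    - [0,-0.02,0]
    - [0,-0.02,0]
    - [0,-0.02,0]
  roll: [0,0,0,0]

```text
time: 7.4
ee_pos: [0.4576, -0.3464, 0.059]
ee_rot: [0.003, 0.66, 0.751, 0.001]
ft_force: [20.2, -3.3, -8.3]
grip_width: 0.323
grip_force: 10.0
```

```bash
python3 -c "
from h import *
move([.455,-.347,.057],7.5)
"
```

```text
t 7.4 pos [ 0.4576 -0.3464  0.059 ] tooly deg 7.44 toolx [-0.129  0.992 -0.003] y [0.992 0.129 0.007] z [ 0.007 -0.002 -1.   ]
travel [-0.002 -0.018  0.013] width 0.3228984825034451 F [20.2 -3.3 -8.3] q [-0.85  0.61  1.55  0.    0.97 -0.99]
roll -0.0007 (alt 1.999 )
```

play_rows:
  jaw: [60,60,60,60,60,60,60,60,60]
  travel:
    - [0,0.01,0]
    - [0,0.01,0]
    - [0,0.01,0]
    - [0,0.01,-0.1]
    - [0,0.01,-0.4]
    - [0,0.01,-0.7]
    - [0,0.01,-1]
    - [0,0.01,-1]
    - [0,0.01,-1]
  roll: [0,0,0,0,0,0,0.1,0.1,0.1]

```text
time: 8.3
ee_pos: [0.4557, -0.346, 0.209]
ee_rot: [0.0, 0.716, 0.698, -0.0]
ft_force: [0.3, -0.3, -1.3]
grip_width: 0.682
grip_force: 0.0
```

```bash
python3 -c "
from h import *
move([.553,-.0624,.143],-1.5)
p=r.capture('top')
import cv2
for t in ('tin1','heat_top','door_bar'):
  for d in r.spot_in(t,p): print(t,np.round(d['xyz'],3),round(d['score'],2))
"
```

```text
t 8.3 pos [ 0.4557 -0.346   0.209 ] tooly deg -1.5 toolx [ 0.026  1.    -0.   ] y [ 1.    -0.026  0.   ] z [ 0. -0. -1.]
travel [1.907 0.599 0.439] width 0.6821001976862235 F [ 0.3 -0.3 -1.3] q [-0.85  0.44  1.4  -0.    1.31 -0.83]
roll -0.0 (alt 2.0 )
tin1 [0.373 0.217 0.046] 0.8
tin1 [0.444 0.373 0.048] 0.78
tin1 [0.578 0.214 0.053] 0.64
heat_top [ 0.124 -0.356  0.082] 0.44
door_bar [ 0.546 -0.064  0.114] 0.81
```

play_rows:
  jaw: [60,60,60,60,60]
  travel:
    - [0.95,0.3,0]
    - [0.95,0.3,0]
    - [0.95,0.3,0]
    - [0.95,0.3,0]
    - [0.95,0.3,0]
  roll: [0,0,0,0,0]

```text
time: 9.0
ee_pos: [0.5047, -0.2042, 0.208]
ee_rot: [-0.001, 0.716, 0.698, -0.0]
ft_force: [0.3, -0.4, -0.9]
grip_width: 0.678
grip_force: 0.0
```

play_rows:
  jaw: [60,60,60,60,60,60,60,60,60]
  travel:
    - [0.957,0.3,0]
    - [0.957,0.3,0]
    - [0.957,0.3,0]
    - [0.957,0.3,0]
    - [0.957,0.3,0]
    - [0.957,0.3,0.2]
    - [0.957,0.3,0.35]
    - [0.957,0.3,0.44]
    - [0.957,0.3,0.44]
  roll: [0,0,0,0,0,0,0,0,0]

```text
time: 9.9
ee_pos: [0.5523, -0.0646, 0.1407]
ee_rot: [-0.002, 0.718, 0.697, -0.001]
ft_force: [0.4, 0.4, 0.9]
grip_width: 0.681
grip_force: 0.0
```

play_rows:
  jaw: [5,5,5,5,5,5,5,5]
  travel:
    - [0,0,0]
    - [0,0,0]
    - [0,0,0]
    - [0,0,0]
    - [0,0,0]
    - [0,0,0]
    - [0,0,0]
    - [0,0,0]
  roll: [0,0,0,0,0,0,0,0]
  squeeze: 15

```text
time: 10.7
ee_pos: [0.5531, -0.0625, 0.1428]
ee_rot: [-0.0, 0.716, 0.698, -0.0]
ft_force: [-5.3, -0.2, 3.0]
grip_width: 0.13
grip_force: 15.0
```

```bash
python3 -c "
from h import *
move([.553,-.0624,.143],-1.5)
p=r.capture('side')
import cv2
cv2.imwrite('pics/s2.png',cv2.resize(p['pixels'][130:350,230:500,::-1],None,fx=2.2,fy=2.2))
"
```

```text
t 10.7 pos [ 0.5531 -0.0625  0.1428] tooly deg -1.53 toolx [0.027 1.    0.   ] y [ 1.    -0.027 -0.001] z [-0.001  0.    -1.   ]
travel [ 0.001 -0.001 -0.001] width 0.13033924026021967 F [-5.3 -0.2  3. ] q [-0.32  0.47  1.53 -0.    1.14 -0.3 ]
roll -0.0003 (alt 2.0 )
```

View pics/s2.png

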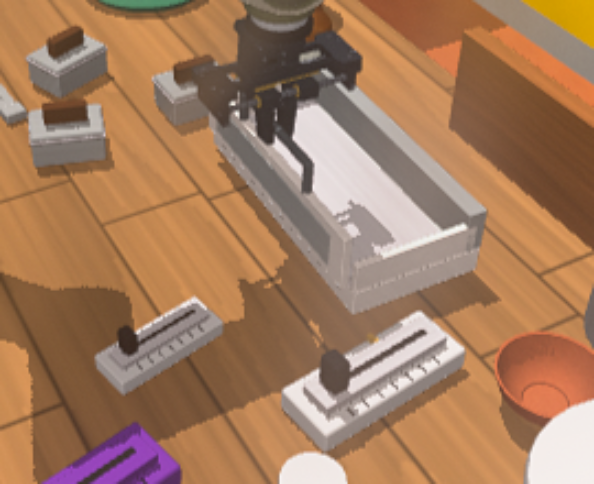

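The crop shows the fingers holding the bar and the big control's slider at its near end, so heat is off. Next I'll swing the door down along its arc.

play_rows:
  jaw: [5,5,5,5,5,5,5,5,5,5,5,5]
  travel:
    - [0,-0.098,0.012]
    - [0,-0.193,0.036]
    - [0,-0.285,0.073]
    - [0,-0.371,0.121]
    - [0,-0.451,0.18]
    - [0,-0.521,0.249]
    - [0,-0.582,0.327]
    - [0,-0.633,0.411]
    - [0,-0.671,0.502]
    - [0,-0.698,0.597]
    - [0,-0.712,0.695]
    - [0,-0.713,0.793]
  roll: [0,0,0,0,0,0,0,0,0,0,0,0]

```text
time: 11.95
ee_pos: [0.446, -0.0597, 0.0233]
ee_rot: [-0.0, 0.716, 0.698, -0.0]
ft_force: [-4.1, -1.8, 3.9]
grip_width: 0.122
grip_force: 14.5
```

play_rows:
  jaw: [5,5,5]
  travel:
    - [0,0,0.02]
    - [0,0,0.02]
    - [0,0,0.02]
  roll: [0,0,0]

```text
time: 12.25
ee_pos: [0.4461, -0.0597, 0.0207]
ee_rot: [-0.001, 0.716, 0.698, -0.0]
ft_force: [-4.5, -2.8, -4.0]
grip_width: 0.123
grip_force: 15.2
```

play_rows:
  jaw: [26,26,26,26,26,26,26,26,26,26]
  travel:
    - [0,0,0]
    - [0,0,0]
    - [0,0,0]
    - [0,0,0]
    - [0,0,-0.1]
    - [0,0,-0.4]
    - [0,0,-0.7]
    - [0,0,-1]
    - [0,0,-1]
    - [0,0,-1]
  roll: [0,0,0,0,0,0,0,0,0,0]

```text
time: 13.25
ee_pos: [0.4467, -0.0597, 0.1711]
ee_rot: [0.001, 0.716, 0.698, 0.0]
ft_force: [-0.3, -0.1, -1.2]
grip_width: 0.298
grip_force: 0.0
```

play_rows:
  jaw: [60,60,60,60,60]
  travel:
    - [0.5,-0.5,-0.5]
    - [0.5,-0.5,-0.5]
    - [0.5,-0.5,-0.5]
    - [0.5,-0.5,-0.5]
    - [0.5,-0.5,-0.5]
  roll: [0,0,0,0,0]

```text
time: 13.75
ee_pos: [0.3735, 0.0173, 0.2447]
ee_rot: [-0.001, 0.716, 0.698, -0.0]
ft_force: [0.1, 0.9, -0.2]
grip_width: 0.68
grip_force: 0.0
```

```bash
python3 -c "
from h import *
move([.3832,.2079,.25],-16.8+90)
p=r.capture('top')
cv2.imwrite('pics/top3.png',p['pixels'][:,:,::-1])
cv2.imwrite('pics/top3c.png',cv2.resize(p['pixels'][90:280,150:420,::-1],None,fx=2.9,fy=2.9,interpolation=cv2.INTER_CUBIC))
for t in ('tin1',):
  for d in r.spot_in(t,p): print(t,np.round(d['xyz'],3),round(d['score'],2))
"
```

```text
t 13.75 pos [0.3735 0.0173 0.2447] tooly deg -1.51 toolx [0.026 1.    0.   ] y [ 1.    -0.026 -0.001] z [-0.001  0.    -1.   ]
travel [ 1.272  0.031 -0.035] width 0.6803200957604546 F [ 0.1  0.9 -0.2] q [-0.27 -0.04  1.89 -0.    1.29 -0.24]
roll -0.8301 (alt 1.17 )
tin1 [0.58  0.217 0.047] 0.77
tin1 [0.447 0.373 0.05 ] 0.7
tin1 [ 0.628 -0.084  0.044] 0.59
tin1 [0.382 0.215 0.048] 0.58
```

View pics/top3c.png

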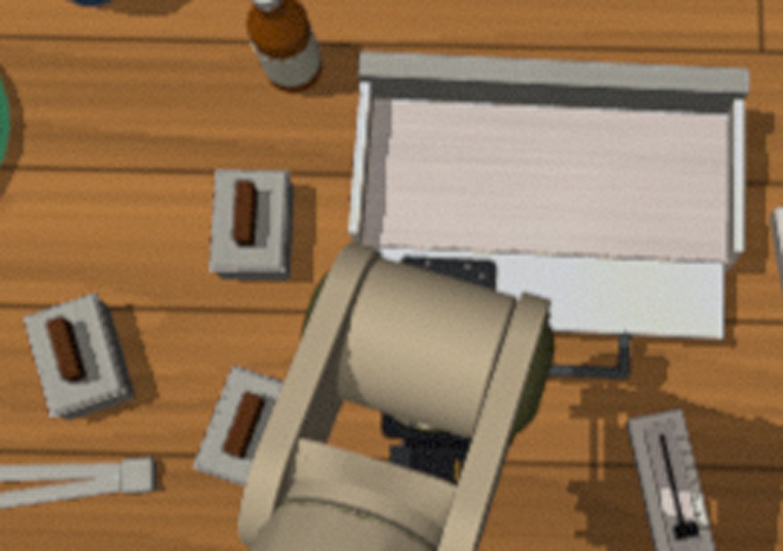

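Run:
```python
from h import *
p=r.capture('top')
f=lambda u,v,z:unproj(p,(150+(u+.5)/2.9-.5,90+(v+.5)/2.9-.5),z).round(4)
for n,a in dict(fBL=(388,98,.045),fBR=(730,115,.045),fFR=(727,262,.045),fFL=(382,245,.045),dR=(723,338,.045),wRfront=(739,253,.085),wLfront=(353,233,.085),plL=(360,78,.103),plR=(748,94,.103)).items(): print(n,f(*a))
move([.3832,.2079,.2],-16.8+90)
```

```text
fBL [0.7158 0.0947 0.045 ]
fBR [ 0.7048 -0.2448  0.045 ]
fFR [ 0.5537 -0.2387  0.045 ]
fFL [0.5636 0.0941 0.045 ]
dR [ 0.4788 -0.2333  0.045 ]
wRfront [ 0.5514 -0.2425  0.085 ]
wLfront [0.5631 0.1174 0.085 ]
plL [0.7109 0.1158 0.103 ]
plR [ 0.7022 -0.251   0.103 ]
t 13.9 pos [0.3738 0.0168 0.2445] tooly deg -1.58 toolx [0.028 1.    0.001] y [ 1.    -0.028 -0.003] z [-0.003  0.001 -1.   ]
travel [1.275 0.029 0.297] width 0.6814212993994748 F [-0.4  0.1  0.4] q [-0.27 -0.03  1.89 -0.    1.29 -0.24]
roll -0.8309 (alt 1.169 )
```

play_rows:
  jaw: [60,60,60,60,60,60,60,60,60,60,60]
  travel:
    - [1,0.03,0]
    - [1,0.03,0]
    - [1,0.03,0]
    - [1,0.03,0]
    - [1,0.03,0]
    - [1,0.03,0]
    - [1,0.03,0]
    - [1,0.03,0]
    - [1,0.03,0]
    - [1,0.03,0]
    - [1,0.03,0]
  roll: [-0.83,-0.83,-0.83,-0.83,-0.83,-0.83,-0.83,-0.83,-0.83,-0.83,-0.83]

```text
time: 15.0
ee_pos: [0.3823, 0.1668, 0.2451]
ee_rot: [-0.001, 0.148, 0.989, -0.0]
ft_force: [0.4, -0.2, 1.2]
grip_width: 0.682
grip_force: 0.0
```

Run:
```python
from h import *
move([.3832,.2079,.055],-16.8+90)
```

```text
t 15.0 pos [0.3823 0.1668 0.2451] tooly deg 72.96 toolx [-0.956  0.293  0.001] y [ 0.293  0.956 -0.001] z [-0.001 -0.    -1.   ]
travel [0.073 0.264 1.267] width 0.6822570122438358 F [ 0.4 -0.2  1.2] q [ 0.13  0.07  1.78 -0.    1.3  -1.14]
roll -0.0027 (alt 1.997 )
```

play_rows:
  jaw: [60,60,60,60,60,60]
  travel:
    - [0.073,0.264,0.3]
    - [0.073,0.264,0.5]
    - [0.073,0.264,0.7]
    - [0.073,0.264,0.8]
    - [0.073,0.264,0.8]
    - [0.073,0.264,0.8]
  roll: [0,0,0,0,0,0]

```text
time: 15.6
ee_pos: [0.3835, 0.2082, 0.1261]
ee_rot: [0.0, 0.147, 0.989, 0.0]
ft_force: [1.1, -0.6, 0.4]
grip_width: 0.681
grip_force: 0.0
```

play_rows:
  jaw: [60,60,60,60,5,5,5,5,5,5,5,5]
  travel:
    - [0,0,0.2]
    - [0,0,0.4]
    - [0,0,0.465]
    - [0,0,0.465]
    - [0,0,0.465]
    - [0,0,0.465]
    - [0,0,0.465]
    - [0,0,0.465]
    - [0,0,0.465]
    - [0,0,0.465]
    - [0,0,0.465]
    - [0,0,0.465]
  roll: [0,0,0,0,0,0,0,0,0,0,0,0]
  squeeze: 25

```text
time: 16.8
ee_pos: [0.3832, 0.2082, 0.0561]
ee_rot: [0.0, 0.146, 0.989, 0.0]
ft_force: [0.1, 1.2, 0.7]
grip_width: 0.2
grip_force: 24.9
```

play_rows:
  jaw: [5,5,5,5,5,5]
  travel:
    - [0,0,-0.1]
    - [0,0,-0.4]
    - [0,0,-0.7]
    - [0,0,-1]
    - [0,0,-1]
    - [0,0,-1]
  roll: [0,0,0,0,0,0]

```text
time: 17.4
ee_pos: [0.3829, 0.2081, 0.2056]
ee_rot: [-0.0, 0.146, 0.989, -0.0]
ft_force: [0.0, -0.5, -3.5]
grip_width: 0.202
grip_force: 24.9
```

Run:
```python
from h import *
move([.651,-.1675,.205],88.3)
p=r.capture('side')
for d in r.spot_in('tin1',p): print(np.round(d['xyz'],3),round(d['score'],2))
```

```text
t 17.4 pos [0.3829 0.2081 0.2056] tooly deg 73.16 toolx [-0.957  0.29  -0.   ] y [ 0.29   0.957 -0.   ] z [-0. -0. -1.]
travel [-2.436 -1.879  0.005] width 0.20189792349884042 F [ 0.  -0.5 -3.5] q [ 0.23  0.15  1.8  -0.    1.2  -1.05]
roll -0.1682 (alt 1.832 )
[0.372 0.185 0.194] 0.86
[0.572 0.208 0.051] 0.71
[0.439 0.35  0.017] 0.55
[ 0.506 -0.088  0.048] 0.44
```

play_rows:
  jaw: [5,5,5,5,5,5]
  travel:
    - [-0.2,-0.16,0]
    - [-0.4,-0.32,0]
    - [-0.6,-0.48,0]
    - [-0.8,-0.63,0]
    - [-0.8,-0.63,0]
    - [-0.8,-0.63,0]
  roll: [-0.05,-0.1,-0.168,-0.168,-0.168,-0.168]

```text
time: 18.1
ee_pos: [0.47, 0.0827, 0.2043]
ee_rot: [-0.002, 0.016, 1.0, 0.0]
ft_force: [0.3, 0.2, -1.4]
grip_width: 0.201
grip_force: 25.0
```

play_rows:
  jaw: [5,5,5,5,5,5]
  travel:
    - [-0.15,-0.2,0]
    - [-0.3,-0.4,0]
    - [-0.45,-0.6,0]
    - [-0.628,-0.816,0]
    - [-0.628,-0.816,0]
    - [-0.628,-0.816,0]
  roll: [0,0,0,0,0,0]

```text
time: 18.7
ee_pos: [0.5605, -0.0414, 0.2048]
ee_rot: [-0.001, 0.015, 1.0, 0.001]
ft_force: [-0.6, 0.8, -2.8]
grip_width: 0.201
grip_force: 25.0
```

play_rows:
  jaw: [5,5,5,5,5,5,5]
  travel:
    - [-0.15,-0.2,0]
    - [-0.3,-0.4,0]
    - [-0.45,-0.6,0]
    - [-0.628,-0.816,0]
    - [-0.628,-0.816,0]
    - [-0.628,-0.816,0]
    - [-0.628,-0.816,0]
  roll: [0,0,0,0,0,0,0]

```text
time: 19.4
ee_pos: [0.6512, -0.1653, 0.2061]
ee_rot: [-0.0, 0.014, 1.0, 0.0]
ft_force: [0.1, -0.3, -1.6]
grip_width: 0.2
grip_force: 25.0
```

Run:
```python
from h import *
move([.651,-.1675,.104],88.3)
```

```text
t 19.4 pos [ 0.6512 -0.1653  0.2061] tooly deg 88.39 toolx [-1.     0.028  0.001] y [0.028 1.    0.001] z [-0.001  0.001 -1.   ]
travel [ 0.    -0.015  0.681] width 0.19965289077653905 F [ 0.1 -0.3 -1.6] q [-0.42  0.67  1.03  0.    1.44 -1.97]
roll 0.001 (alt -1.999 )
```

play_rows:
  jaw: [5,5,5,5,5,5,5]
  travel:
    - [0,-0.015,0.2]
    - [0,-0.015,0.4]
    - [0,-0.015,0.55]
    - [0,-0.015,0.65]
    - [0,-0.015,0.69]
    - [0,-0.015,0.69]
    - [0,-0.015,0.69]
  roll: [0,0,0,0,0,0,0]

```text
time: 20.1
ee_pos: [0.652, -0.1696, 0.1039]
ee_rot: [0.001, 0.015, 1.0, -0.0]
ft_force: [-0.1, 0.7, -2.4]
grip_width: 0.201
grip_force: 25.0
```

play_rows:
  jaw: [5,5,5,5,5]
  travel:
    - [-0.01,0,0]
    - [-0.02,0,0]
    - [-0.03,0,0]
    - [-0.03,0,0]
    - [-0.03,0,0]
  roll: [0,0,0,0,0]

```text
time: 20.6
ee_pos: [0.6561, -0.1698, 0.1025]
ee_rot: [-0.0, 0.015, 1.0, -0.0]
ft_force: [-0.2, -0.4, -1.6]
grip_width: 0.203
grip_force: 25.0
```

play_rows:
  jaw: [5,5,5,5]
  travel:
    - [-0.01,0,0]
    - [-0.02,0,0]
    - [-0.02,0,0]
    - [-0.02,0,0]
  roll: [0,0,0,0]

```text
time: 21.0
ee_pos: [0.6571, -0.1699, 0.1026]
ee_rot: [-0.003, 0.015, 1.0, 0.0]
ft_force: [-14.4, 0.9, 3.9]
grip_width: 0.203
grip_force: 25.0
```

play_rows:
  jaw: [5,5,5,40,40,40,40,40]
  travel:
    - [0.005,0,0.005]
    - [0.005,0,0.01]
    - [0.005,0,0.01]
    - [0.005,0,0.01]
    - [0.005,0,0.01]
    - [0.005,0,0.01]
    - [0.005,0,0.01]
    - [0.005,0,0.01]
  roll: [0,0,0,0,0,0,0,0]

```text
time: 21.8
ee_pos: [0.6584, -0.1698, 0.1011]
ee_rot: [0.0, 0.015, 1.0, -0.0]
ft_force: [-0.2, 0.5, -0.5]
grip_width: 0.457
grip_force: 0.0
```

play_rows:
  jaw: [40,40,40,40,60,60,60]
  travel:
    - [0,0,-0.1]
    - [0,0,-0.3]
    - [0,0,-0.6]
    - [0,0,-0.8]
    - [0,0,-0.8]
    - [0,0,-0.8]
    - [0,0,-0.8]
  roll: [0,0,0,0,0,0,0]

```text
time: 22.5
ee_pos: [0.6579, -0.1697, 0.2199]
ee_rot: [-0.001, 0.015, 1.0, 0.0]
ft_force: [0.0, -0.6, -0.4]
grip_width: 0.678
grip_force: 0.0
```

Run:
```python
from h import *
move([.5845,.2222,.225],90.5)
p=r.capture('top')
for d in r.spot_in('tin1',p): print(np.round(d['xyz'],3),round(d['score'],2))
```

```text
t 22.5 pos [ 0.6579 -0.1697  0.2199] tooly deg 88.28 toolx [-1.     0.03   0.002] y [0.03  1.    0.001] z [-0.002  0.001 -1.   ]
travel [ 0.567  2.597 -0.031] width 0.6779509066043258 F [ 0.  -0.6 -0.4] q [-0.42  0.68  0.97 -0.    1.49 -1.97]
roll -0.0247 (alt 1.975 )
[0.45  0.375 0.049] 0.82
[0.598 0.214 0.047] 0.58
```

Run:
```python
from h import *
p=r.capture('top')
cv2.imwrite('pics/t4.png',cv2.resize(p['pixels'][100:250,150:410,::-1],None,fx=3,fy=3,interpolation=cv2.INTER_CUBIC))
```

View pics/t4.png

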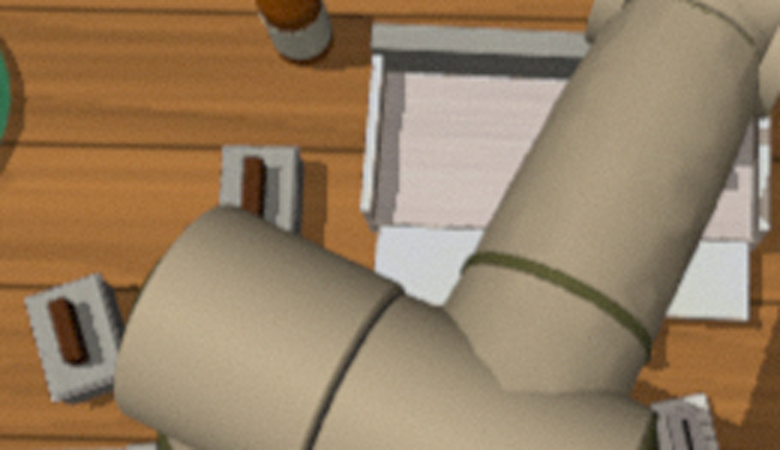

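play_rows:
  jaw: [60,60,60,60,60]
  travel:
    - [0.19,0.866,0]
    - [0.19,0.866,0]
    - [0.19,0.866,0]
    - [0.19,0.866,0]
    - [0.19,0.866,0]
  roll: [0,0,0,0,0]

```text
time: 23.15
ee_pos: [0.6336, -0.0389, 0.2208]
ee_rot: [-0.0, 0.014, 1.0, -0.0]
ft_force: [0.2, -0.5, 0.1]
grip_width: 0.685
grip_force: 0.0
```

play_rows:
  jaw: [60,60,60,60,60]
  travel:
    - [0.19,0.866,0]
    - [0.19,0.866,0]
    - [0.19,0.866,0]
    - [0.19,0.866,0]
    - [0.19,0.866,0]
  roll: [0,0,0,0,0]

```text
time: 23.65
ee_pos: [0.6095, 0.0905, 0.2207]
ee_rot: [-0.0, 0.015, 1.0, -0.0]
ft_force: [0.5, -0.1, 0.1]
grip_width: 0.684
grip_force: 0.0
```

play_rows:
  jaw: [60,60,60,60,60,60]
  travel:
    - [0.19,0.866,0]
    - [0.19,0.866,0]
    - [0.19,0.866,0]
    - [0.19,0.866,0]
    - [0.19,0.866,0]
    - [0.19,0.866,0]
  roll: [-0.022,-0.022,-0.022,-0.022,-0.022,-0.022]

```text
time: 24.25
ee_pos: [0.5854, 0.22, 0.2208]
ee_rot: [-0.0, -0.001, 1.0, -0.0]
ft_force: [0.7, 0.6, -0.1]
grip_width: 0.679
grip_force: 0.0
```

Run:
```python
from h import *
move([.5845,.2222,.055],90.3)
p=r.capture('side')
for d in r.spot_in('tin1',p): print(np.round(d['xyz'],3),round(d['score'],2))
```

```text
t 24.25 pos [0.5854 0.22   0.2208] tooly deg 90.11 toolx [-1.    -0.002  0.   ] y [-0.002  1.    -0.   ] z [-0. -0. -1.]
travel [0.005 0.015 1.105] width 0.678898913653389 F [ 0.7  0.6 -0.1] q [ 0.17  0.55  1.19 -0.    1.4  -1.4 ]
roll -0.0021 (alt 1.998 )
[ 0.638 -0.184  0.095] 0.98
[0.443 0.364 0.046] 0.92
[0.575 0.209 0.05 ] 0.64
```

play_rows:
  jaw: [60,60,60,60,60,60]
  travel:
    - [0,0.015,0.25]
    - [0,0.015,0.5]
    - [0,0.015,0.65]
    - [0,0.015,0.7]
    - [0,0.015,0.7]
    - [0,0.015,0.7]
  roll: [0,0,0,0,0,0]

```text
time: 24.95
ee_pos: [0.5853, 0.2243, 0.1175]
ee_rot: [0.001, -0.002, 1.0, 0.0]
ft_force: [-0.5, -0.4, -0.0]
grip_width: 0.68
grip_force: 0.0
```

play_rows:
  jaw: [60,60,60,60,5,5,5,5,5,5,5,5]
  travel:
    - [0,0,0.2]
    - [0,0,0.35]
    - [0,0,0.4]
    - [0,0,0.4]
    - [0,0,0.4]
    - [0,0,0.4]
    - [0,0,0.4]
    - [0,0,0.4]
    - [0,0,0.4]
    - [0,0,0.4]
    - [0,0,0.4]
    - [0,0,0.4]
  roll: [0,0,0,0,0,0,0,0,0,0,0,0]
  squeeze: 25

```text
time: 26.15
ee_pos: [0.5845, 0.2246, 0.0561]
ee_rot: [0.0, -0.002, 1.0, 0.0]
ft_force: [-0.9, 0.3, 1.3]
grip_width: 0.202
grip_force: 25.0
```

play_rows:
  jaw: [5,5,5,5,5,5]
  travel:
    - [0,0,-0.1]
    - [0,0,-0.4]
    - [0,0,-0.7]
    - [0,0,-1]
    - [0,0,-1]
    - [0,0,-1]
  roll: [0,0,0,0,0,0]

```text
time: 26.75
ee_pos: [0.5844, 0.2244, 0.2068]
ee_rot: [0.001, -0.002, 1.0, 0.0]
ft_force: [-0.1, -0.3, -3.2]
grip_width: 0.201
grip_force: 25.0
```

Run:
```python
from h import *
move([.654,-.0676,.205],88.3)
```

```text
t 26.75 pos [0.5844 0.2244 0.2068] tooly deg 90.26 toolx [-1.    -0.004 -0.001] y [-0.004  1.     0.   ] z [ 0.001  0.    -1.   ]
travel [-0.455 -1.949  0.012] width 0.20141695164755227 F [-0.1 -0.3 -3.2] q [ 0.18  0.56  1.21 -0.    1.37 -1.4 ]
roll 0.0217 (alt -1.978 )
```

play_rows:
  jaw: [5,5,5,5,5,5,5]
  travel:
    - [-0.05,-0.2,0]
    - [-0.1,-0.45,0]
    - [-0.17,-0.7,0]
    - [-0.228,-0.975,0]
    - [-0.228,-0.975,0]
    - [-0.228,-0.975,0]
    - [-0.228,-0.975,0]
  roll: [0.022,0.022,0.022,0.022,0.022,0.022,0.022]

```text
time: 27.45
ee_pos: [0.6188, 0.0794, 0.2051]
ee_rot: [-0.001, 0.015, 1.0, 0.0]
ft_force: [-1.0, 0.3, -2.2]
grip_width: 0.204
grip_force: 25.0
```

play_rows:
  jaw: [5,5,5,5,5,5,5]
  travel:
    - [-0.06,-0.2,0]
    - [-0.12,-0.45,0]
    - [-0.2,-0.7,0]
    - [-0.261,-0.966,0]
    - [-0.261,-0.966,0]
    - [-0.261,-0.966,0]
    - [-0.261,-0.966,0]
  roll: [0,0,0,0,0,0,0]

```text
time: 28.15
ee_pos: [0.654, -0.0656, 0.2059]
ee_rot: [-0.0, 0.014, 1.0, 0.0]
ft_force: [-0.5, -0.2, -2.7]
grip_width: 0.201
grip_force: 25.0
```

play_rows:
  jaw: [5,5,5,5,5,5,5,5]
  travel:
    - [0,0,0.2]
    - [0,0,0.4]
    - [0,0,0.55]
    - [0,0,0.65]
    - [0,0,0.69]
    - [0,0,0.69]
    - [0,0,0.69]
    - [0,0,0.69]
  roll: [0,0,0,0,0,0,0,0]

```text
time: 28.95
ee_pos: [0.6546, -0.0676, 0.1036]
ee_rot: [0.001, 0.015, 1.0, -0.0]
ft_force: [-0.1, -0.5, -2.5]
grip_width: 0.201
grip_force: 25.0
```

play_rows:
  jaw: [5,5,5,5,5]
  travel:
    - [-0.01,0,0]
    - [-0.02,0,0]
    - [-0.03,0,0]
    - [-0.03,0,0]
    - [-0.03,0,0]
  roll: [0,0,0,0,0]

```text
time: 29.45
ee_pos: [0.6572, -0.0677, 0.1029]
ee_rot: [-0.002, 0.015, 1.0, 0.0]
ft_force: [-12.4, 0.5, 4.8]
grip_width: 0.204
grip_force: 25.0
```

Run:
```python
from h import *
move([.659,-.0677,.1025],88.3)
```

```text
t 29.45 pos [ 0.6572 -0.0677  0.1029] tooly deg 88.29 toolx [-1.     0.03   0.005] y [0.03 1.   0.  ] z [-0.005  0.    -1.   ]
travel [-0.012  0.001  0.003] width 0.2040076102285304 F [-12.4   0.5   4.8] q [-0.28  0.73  1.2  -0.    1.21 -1.82]
roll -0.0001 (alt 2.0 )
```

play_rows:
  jaw: [5,5,5,40,40,40,40,40]
  travel:
    - [0.005,0,0.006]
    - [0.005,0,0.012]
    - [0.005,0,0.012]
    - [0.005,0,0.012]
    - [0.005,0,0.012]
    - [0.005,0,0.012]
    - [0.005,0,0.012]
    - [0.005,0,0.012]
  roll: [0,0,0,0,0,0,0,0]

```text
time: 30.25
ee_pos: [0.658, -0.0677, 0.1008]
ee_rot: [0.0, 0.015, 1.0, -0.0]
ft_force: [-0.2, -0.2, -0.3]
grip_width: 0.453
grip_force: 0.0
```

play_rows:
  jaw: [40,40,40,40,60,60,60]
  travel:
    - [0,0,-0.1]
    - [0,0,-0.3]
    - [0,0,-0.6]
    - [0,0,-0.8]
    - [0,0,-0.8]
    - [0,0,-0.8]
    - [0,0,-0.8]
  roll: [0,0,0,0,0,0,0]

```text
time: 30.95
ee_pos: [0.6575, -0.0676, 0.2197]
ee_rot: [-0.001, 0.015, 1.0, 0.0]
ft_force: [-0.3, -0.9, -1.0]
grip_width: 0.671
grip_force: 0.0
```

Run:
```python
from h import *
move([.449,.3777,.222],111)
p=r.capture('top')
for d in r.spot_in('tin1',p): print(np.round(d['xyz'],3),round(d['score'],2))
```

```text
t 30.95 pos [ 0.6575 -0.0676  0.2197] tooly deg 88.28 toolx [-1.     0.03   0.002] y [0.03  1.    0.001] z [-0.002  0.001 -1.   ]
travel [ 1.478  2.925 -0.011] width 0.6705580627624492 F [-0.3 -0.9 -1. ] q [-0.28  0.64  1.05  0.    1.45 -1.82]
roll -0.2524 (alt 1.748 )
[ 0.641 -0.167  0.094] 0.76
```

Next I'll move over to the last tin, stopping short so I can look.

play_rows:
  jaw: [60,60,60,60,60,60]
  travel:
    - [0.5,0.9,0]
    - [0.5,0.9,0]
    - [0.5,0.9,0]
    - [0.5,0.9,0]
    - [0.5,0.9,0]
    - [0.5,0.9,0]
  roll: [0,0,0,0,0,0]

```text
time: 31.65
ee_pos: [0.5874, 0.0687, 0.2203]
ee_rot: [-0.0, 0.015, 1.0, -0.0]
ft_force: [-0.7, 0.2, -0.1]
grip_width: 0.676
grip_force: 0.0
```

Run:
```python
from h import *
for n in ('top','side'):
    p=r.capture(n)
    for d in r.spot_in('tin1',p): print(n,np.round(d['xyz'],3),round(d['score'],2))
    if n=='top': cv2.imwrite('pics/t5.png',cv2.resize(p['pixels'][100:250,150:410,::-1],None,fx=3,fy=3,interpolation=cv2.INTER_CUBIC))
```

```text
top [ 0.643 -0.168  0.091] 0.89
top [0.442 0.376 0.048] 0.88
top [ 0.646 -0.065  0.097] 0.83
top [ 0.566 -0.104  0.045] 0.43
side [ 0.645 -0.08   0.098] 0.81
side [ 0.638 -0.186  0.097] 0.8
side [0.442 0.365 0.046] 0.74
```

View pics/t5.png

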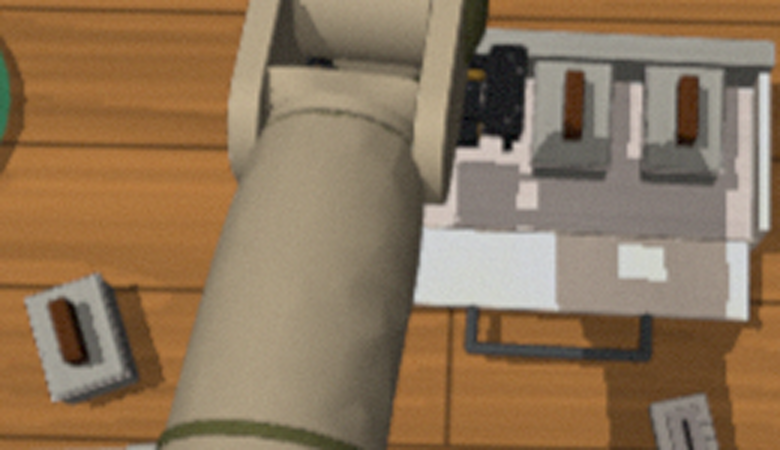

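play_rows:
  jaw: [60,60,60,60,60]
  travel:
    - [0.5,0.95,0]
    - [0.5,0.95,0]
    - [0.5,0.95,0]
    - [0.5,0.95,0]
    - [0.5,0.95,0]
  roll: [0,0,0,0,0]

```text
time: 32.35
ee_pos: [0.5161, 0.2149, 0.2208]
ee_rot: [0.0, 0.014, 1.0, -0.0]
ft_force: [0.6, -0.2, -0.5]
grip_width: 0.683
grip_force: 0.0
```

play_rows:
  jaw: [60,60,60,60,60,60]
  travel:
    - [0.45,0.95,0]
    - [0.45,0.95,0]
    - [0.45,0.95,0]
    - [0.45,0.95,0]
    - [0.45,0.95,0]
    - [0.45,0.95,0]
  roll: [-0.248,-0.248,-0.248,-0.248,-0.248,-0.248]

```text
time: 32.95
ee_pos: [0.4545, 0.3569, 0.2205]
ee_rot: [-0.0, -0.177, 0.984, -0.0]
ft_force: [-0.0, 0.2, -0.1]
grip_width: 0.68
grip_force: 0.0
```

Run:
```python
from h import *
move([.449,.3777,.056],110.7)
p=r.capture('side')
for d in r.spot_in('tin1',p): print(np.round(d['xyz'],3),round(d['score'],2))
```

```text
t 32.95 pos [0.4545 0.3569 0.2205] tooly deg 110.44 toolx [-0.937 -0.349  0.   ] y [-0.349  0.937 -0.001] z [ 0.    -0.001 -1.   ]
travel [-0.014  0.143  1.097] width 0.6796267270834598 F [-0.   0.2 -0.1] q [ 0.46  0.44  1.36 -0.    1.34 -1.46]
roll -0.0029 (alt 1.997 )
[0.441 0.36  0.046] 0.87
[ 0.64  -0.184  0.097] 0.86
[ 0.645 -0.083  0.095] 0.58
```

play_rows:
  jaw: [60,60,60,60,60,60]
  travel:
    - [-0.014,0.13,0.25]
    - [-0.014,0.13,0.5]
    - [-0.014,0.13,0.65]
    - [-0.014,0.13,0.7]
    - [-0.014,0.13,0.7]
    - [-0.014,0.13,0.7]
  roll: [0,0,0,0,0,0]

```text
time: 33.65
ee_pos: [0.4492, 0.3775, 0.1172]
ee_rot: [0.001, -0.178, 0.984, 0.0]
ft_force: [0.6, -0.3, -0.2]
grip_width: 0.679
grip_force: 0.0
```

play_rows:
  jaw: [60,60,60,60,5,5,5,5,5,5,5,5]
  travel:
    - [0,0,0.2]
    - [0,0,0.35]
    - [0,0,0.397]
    - [0,0,0.397]
    - [0,0,0.397]
    - [0,0,0.397]
    - [0,0,0.397]
    - [0,0,0.397]
    - [0,0,0.397]
    - [0,0,0.397]
    - [0,0,0.397]
    - [0,0,0.397]
  roll: [0,0,0,0,0,0,0,0,0,0,0,0]
  squeeze: 25

```text
time: 34.85
ee_pos: [0.4479, 0.3775, 0.0559]
ee_rot: [-0.0, -0.179, 0.984, -0.0]
ft_force: [-1.7, 1.5, -1.2]
grip_width: 0.201
grip_force: 24.9
```

play_rows:
  jaw: [5,5,5,5,5,5]
  travel:
    - [0,0,-0.1]
    - [0,0,-0.4]
    - [0,0,-0.7]
    - [0,0,-1]
    - [0,0,-1]
    - [0,0,-1]
  roll: [0,0,0,0,0,0]

```text
time: 35.45
ee_pos: [0.448, 0.3774, 0.2056]
ee_rot: [-0.0, -0.179, 0.984, -0.0]
ft_force: [-0.8, 0.4, -5.7]
grip_width: 0.203
grip_force: 24.9
```

Run:
```python
from h import *
move([.657,.0323,.205],88.3)
p=r.capture('side')
for d in r.spot_in('tin1',p): print(np.round(d['xyz'],3),round(d['score'],2))
```

```text
t 35.45 pos [0.448  0.3774 0.2056] tooly deg 110.6 toolx [-0.936 -0.352  0.   ] y [-0.352  0.936 -0.   ] z [-0. -0. -1.]
travel [-0.495 -2.643  0.005] width 0.20250243965615183 F [-0.8  0.4 -5.7] q [ 0.5   0.47  1.36 -0.    1.31 -1.43]
roll 0.2478 (alt -1.752 )
[ 0.641 -0.187  0.094] 0.74
[0.437 0.354 0.191] 0.67
[ 0.644 -0.082  0.093] 0.63
```

play_rows:
  jaw: [5,5,5,5,5,5,5]
  travel:
    - [-0.04,-0.2,0]
    - [-0.08,-0.45,0]
    - [-0.12,-0.65,0]
    - [-0.165,-0.88,0]
    - [-0.165,-0.88,0]
    - [-0.165,-0.88,0]
    - [-0.165,-0.88,0]
  roll: [0.06,0.12,0.18,0.248,0.248,0.248,0.248]

```text
time: 36.25
ee_pos: [0.517, 0.2634, 0.2051]
ee_rot: [-0.001, 0.014, 1.0, -0.0]
ft_force: [0.3, 0.0, -4.3]
grip_width: 0.199
grip_force: 25.0
```

play_rows:
  jaw: [5,5,5,5,5,5,5]
  travel:
    - [-0.12,-0.19,0]
    - [-0.24,-0.38,0]
    - [-0.36,-0.57,0]
    - [-0.488,-0.754,0]
    - [-0.488,-0.754,0]
    - [-0.488,-0.754,0]
    - [-0.488,-0.754,0]
  roll: [0,0,0,0,0,0,0]

```text
time: 36.95
ee_pos: [0.5869, 0.1489, 0.2059]
ee_rot: [-0.0, 0.014, 1.0, 0.0]
ft_force: [-0.1, -0.1, -4.3]
grip_width: 0.208
grip_force: 25.0
```

play_rows:
  jaw: [5,5,5,5,5,5,5,5]
  travel:
    - [-0.12,-0.19,0]
    - [-0.24,-0.38,0]
    - [-0.36,-0.57,0]
    - [-0.488,-0.754,0]
    - [-0.488,-0.754,0]
    - [-0.488,-0.754,0]
    - [-0.488,-0.754,0]
    - [-0.488,-0.754,0]
  roll: [0,0,0,0,0,0,0,0]

```text
time: 37.75
ee_pos: [0.657, 0.0337, 0.2064]
ee_rot: [0.0, 0.014, 1.0, 0.0]
ft_force: [0.2, -0.5, -4.4]
grip_width: 0.199
grip_force: 25.0
```

Run:
```python
from h import *
move([.657,.0323,.1025],88.3)
```

```text
t 37.75 pos [0.657  0.0337 0.2064] tooly deg 88.39 toolx [-1.     0.028 -0.   ] y [0.028 1.    0.   ] z [ 0.  0. -1.]
travel [-0.001 -0.01   0.693] width 0.199440760928224 F [ 0.2 -0.5 -4.4] q [-0.13  0.64  1.09  0.    1.42 -1.67]
roll 0.001 (alt -1.999 )
```

play_rows:
  jaw: [5,5,5,5,5,5,5,5]
  travel:
    - [0.015,-0.01,0.2]
    - [0.015,-0.01,0.4]
    - [0.015,-0.01,0.55]
    - [0.015,-0.01,0.65]
    - [0.015,-0.01,0.69]
    - [0.015,-0.01,0.69]
    - [0.015,-0.01,0.69]
    - [0.015,-0.01,0.69]
  roll: [0,0,0,0,0,0,0,0]

```text
time: 38.55
ee_pos: [0.6556, 0.0308, 0.104]
ee_rot: [0.001, 0.015, 1.0, -0.0]
ft_force: [0.4, 0.3, -3.6]
grip_width: 0.206
grip_force: 25.0
```

play_rows:
  jaw: [5,5,5,5,5]
  travel:
    - [-0.01,0,0]
    - [-0.02,0,0]
    - [-0.03,0,0]
    - [-0.03,0,0]
    - [-0.03,0,0]
  roll: [0,0,0,0,0]

```text
time: 39.05
ee_pos: [0.6582, 0.0307, 0.1028]
ee_rot: [-0.002, 0.015, 1.0, -0.0]
ft_force: [-9.9, -0.4, 0.6]
grip_width: 0.197
grip_force: 25.0
```

play_rows:
  jaw: [5,5,5,5]
  travel:
    - [-0.01,0,0]
    - [-0.01,0,0]
    - [-0.01,0,0]
    - [-0.01,0,0]
  roll: [0,0,0,0]

```text
time: 39.45
ee_pos: [0.6583, 0.0307, 0.1029]
ee_rot: [-0.004, 0.015, 1.0, -0.0]
ft_force: [-19.8, -0.7, 7.4]
grip_width: 0.199
grip_force: 25.0
```

play_rows:
  jaw: [5,5,5,40,40,40,40,40]
  travel:
    - [0.008,0,0.006]
    - [0.008,0,0.012]
    - [0.008,0,0.012]
    - [0.008,0,0.012]
    - [0.008,0,0.012]
    - [0.008,0,0.012]
    - [0.008,0,0.012]
    - [0.008,0,0.012]
  roll: [0,0,0,0,0,0,0,0]

```text
time: 40.25
ee_pos: [0.66, 0.0307, 0.101]
ee_rot: [0.0, 0.015, 1.0, -0.0]
ft_force: [-0.2, 0.8, -0.2]
grip_width: 0.453
grip_force: 0.0
```

play_rows:
  jaw: [40,40,40,40,40,40,40]
  travel:
    - [0,0,-0.1]
    - [0,0,-0.3]
    - [0,0,-0.6]
    - [0,0,-0.8]
    - [0,0,-0.8]
    - [0,0,-0.8]
    - [0,0,-0.8]
  roll: [0,0,0,0,0,0,0]

```text
time: 40.95
ee_pos: [0.6594, 0.0307, 0.2198]
ee_rot: [-0.001, 0.015, 1.0, 0.0]
ft_force: [-0.2, 0.1, -0.6]
grip_width: 0.452
grip_force: 0.0
```

play_rows:
  jaw: [26,26,26,26,26]
  travel:
    - [1,1,0]
    - [1,1,0]
    - [1,1,0]
    - [1,1,0]
    - [1,1,0]
  roll: [0,0,0,0,0]

```text
time: 41.45
ee_pos: [0.5112, 0.1879, 0.2203]
ee_rot: [-0.001, 0.013, 1.0, 0.0]
ft_force: [-0.2, -0.3, -0.3]
grip_width: 0.295
grip_force: 0.0
```

Run:
```python
from h import *
move([.446,-.0597,.17],-1.5)
p=r.capture('top')
for d in r.spot_in('tin1',p): print(np.round(d['xyz'],3),round(d['score'],2))
cv2.imwrite('pics/t6.png',cv2.resize(p['pixels'][80:270,150:470,::-1],None,fx=2.5,fy=2.5,interpolation=cv2.INTER_CUBIC))
```

```text
t 41.45 pos [0.5112 0.1879 0.2203] tooly deg 88.49 toolx [-1.     0.026  0.002] y [0.026 1.    0.   ] z [-0.002  0.    -1.   ]
travel [ 0.39  -1.662  0.336] width 0.2951514005048535 F [-0.2 -0.3 -0.3] q [ 0.14  0.37  1.46  0.    1.31 -1.41]
roll 0.9998 (alt -1.0 )
[ 0.641 -0.168  0.093] 0.76
[ 0.651 -0.068  0.091] 0.6
[0.652 0.031 0.091] 0.6
```

View pics/t6.png

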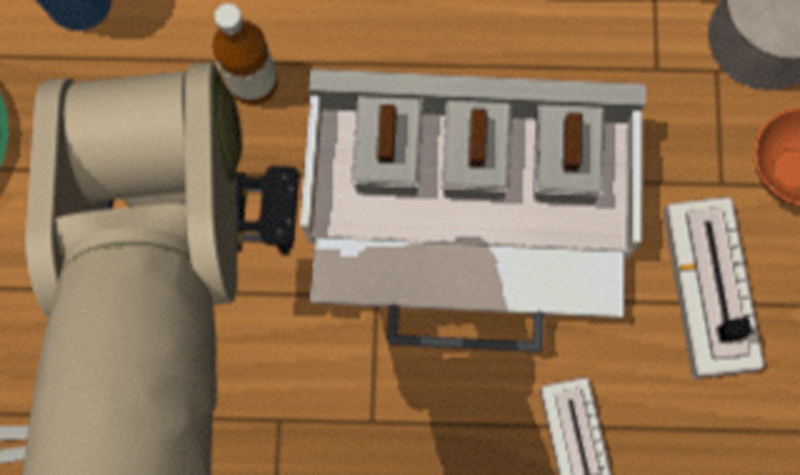

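All three tins stand side by side against the plate, with bar centres at (387,132), (479,137) and (573,142). The door is down and the slider is at the near end. I'll compute absolute flushness before closing.

Run:
```python
from h import *
p=r.capture('top')
f=lambda u,v,z:unproj(p,(150+(u+.5)/2.5-.5,80+(v+.5)/2.5-.5),z)
im=p['pixels'].astype(int);m=((im[:,:,0]-im[:,:,2]>25)&(im.sum(2)<190)).astype(np.uint8)
m[:120]=m[:120]
n,l,st,c=cv2.connectedComponentsWithStats(m)
for i in range(1,n):
    if st[i,4]>30 and 285<c[i][0]<400 and 115<c[i][1]<160:
        # bar model: centroid of projected bar visible hull
        best=None
        from scipy.optimize import least_squares
        def cen(q):
            a=-1.7*np.pi/180;ca,sa=np.cos(a),np.sin(a)
            P=[(q[0]+ca*x-sa*y,q[1]+sa*x+ca*y,z) for x in(-.03,.03) for y in(-.009,.009) for z in(.095,.123)]
            h=cv2.convexHull(proj(p,np.array(P)).astype(np.float32));M=cv2.moments(h);return np.array([M['m10']/M['m00'],M['m01']/M['m00']])
        s=least_squares(lambda q:cen(q)-c[i],[.655,-.06],diff_step=1e-3).x
        d=s-[.634,-.067];a=-1.7*np.pi/180
        print(s.round(4),'tray',round(d[0]*np.cos(a)+d[1]*np.sin(a),4),round(-d[0]*np.sin(a)+d[1]*np.cos(a),4),st[i])
for u,v,z in[(316,95,.103),(645,105,.103)]: print(f(u,v,z).round(4))
# push contact x: .6571,.6572,.6583
```

```text
[0.6623 0.0294] tray 0.0254 0.0972 [302 123   6  21 114]
[ 0.66   -0.0692] tray 0.026 -0.0014 [338 124   7  22 118]
[ 0.6581 -0.1713] tray 0.0272 -0.1036 [376 126   7  21 138]
[0.7076 0.1094 0.103 ]
[ 0.7034 -0.2513  0.103 ]
```

play_rows:
  jaw: [26,26,26,26,26,26,26,26,26,26,26,26]
  travel:
    - [0.2,-0.85,0]
    - [0.2,-0.85,0]
    - [0.2,-0.85,0]
    - [0.2,-0.85,0]
    - [0.2,-0.85,0]
    - [0.2,-0.85,0]
    - [0.2,-0.85,0]
    - [0.2,-0.85,0]
    - [0.2,-0.85,0]
    - [0.2,-0.85,0]
    - [0.2,-0.85,0]
    - [0.2,-0.85,0]
  roll: [1,1,1,1,1,1,1,1,1,1,1,1]

```text
time: 42.8
ee_pos: [0.4814, 0.0571, 0.2204]
ee_rot: [-0.0, 0.718, 0.696, -0.0]
ft_force: [0.2, -0.7, 0.2]
grip_width: 0.297
grip_force: 0.0
```

play_rows:
  jaw: [26,26,26,26,26,26]
  travel:
    - [-0.81,-0.19,0]
    - [-0.81,-0.19,0]
    - [-0.81,-0.19,0]
    - [-0.81,-0.19,0]
    - [-0.81,-0.19,0]
    - [-0.81,-0.19,0]
  roll: [0,0,0,0,0,0]

```text
time: 43.4
ee_pos: [0.4488, -0.0616, 0.2207]
ee_rot: [-0.0, 0.717, 0.697, 0.0]
ft_force: [-0.6, -0.7, -1.1]
grip_width: 0.298
grip_force: 0.0
```

Run:
```python
from h import *
move([.446,-.0597,.022],-1.5)
```

```text
t 43.4 pos [ 0.4488 -0.0616  0.2207] tooly deg -1.65 toolx [0.029 1.    0.   ] y [ 1.    -0.029 -0.   ] z [-0.  0. -1.]
travel [ 0.012 -0.019  1.325] width 0.2976373985555621 F [-0.6 -0.7 -1.1] q [-0.4   0.17  1.73  0.    1.24 -0.37]
roll -0.0016 (alt 1.998 )
```

play_rows:
  jaw: [26,26,26,26,26,26]
  travel:
    - [0.01,-0.019,0]
    - [0.01,-0.019,0.3]
    - [0.01,-0.019,0.6]
    - [0.01,-0.019,0.8]
    - [0.01,-0.019,0.8]
    - [0.01,-0.019,0.8]
  roll: [0,0,0,0,0,0]

```text
time: 44.0
ee_pos: [0.4461, -0.0601, 0.1017]
ee_rot: [0.0, 0.717, 0.697, 0.0]
ft_force: [-0.0, -0.6, 0.6]
grip_width: 0.293
grip_force: 0.0
```

play_rows:
  jaw: [26,26,26,26,26,5,5,5,5,5,5]
  travel:
    - [0,0,0.15]
    - [0,0,0.3]
    - [0,0,0.45]
    - [0,0,0.52]
    - [0,0,0.52]
    - [0,0,0.52]
    - [0,0,0.52]
    - [0,0,0.52]
    - [0,0,0.52]
    - [0,0,0.52]
    - [0,0,0.52]
  roll: [0,0,0,0,0,0,0,0,0,0,0]
  squeeze: 15

```text
time: 45.1
ee_pos: [0.4461, -0.0606, 0.0231]
ee_rot: [0.001, 0.718, 0.696, 0.0]
ft_force: [0.7, -2.0, 1.8]
grip_width: 0.131
grip_force: 15.0
```

play_rows:
  jaw: [5,5,5,5,5,5,5,5,5,5,5,5]
  travel:
    - [0,0.001,-0.098]
    - [0,0.015,-0.196]
    - [0,0.042,-0.291]
    - [0,0.08,-0.382]
    - [0,0.131,-0.466]
    - [0,0.192,-0.544]
    - [0,0.262,-0.613]
    - [0,0.342,-0.672]
    - [0,0.428,-0.72]
    - [0,0.52,-0.757]
    - [0,0.615,-0.781]
    - [0,0.713,-0.793]
  roll: [0,0,0,0,0,0,0,0,0,0,0,0]

```text
time: 46.3
ee_pos: [0.5522, -0.0634, 0.1424]
ee_rot: [-0.001, 0.718, 0.697, -0.001]
ft_force: [-6.9, -0.8, 5.8]
grip_width: 0.128
grip_force: 15.1
```

play_rows:
  jaw: [5,5,5,5]
  travel:
    - [0,0.01,0]
    - [0,0.02,0]
    - [0,0.02,0]
    - [0,0.02,0]
  roll: [0,0,0,0]

```text
time: 46.7
ee_pos: [0.5532, -0.0635, 0.1422]
ee_rot: [-0.003, 0.717, 0.697, -0.002]
ft_force: [-17.2, -0.3, 14.9]
grip_width: 0.122
grip_force: 15.2
```

play_rows:
  jaw: [40,40,40,40,40,40,40,40,40]
  travel:
    - [0,-0.005,0]
    - [0,-0.005,0]
    - [0,-0.005,0]
    - [0,-0.005,0]
    - [0,-0.005,-0.1]
    - [0,-0.005,-0.3]
    - [0,-0.005,-0.5]
    - [0,-0.005,-0.5]
    - [0,-0.005,-0.5]
  roll: [0,0,0,0,0,0,0,0,0]

```text
time: 47.6
ee_pos: [0.5549, -0.0636, 0.2167]
ee_rot: [0.0, 0.718, 0.696, 0.0]
ft_force: [-0.1, 0.1, -0.1]
grip_width: 0.454
grip_force: 0.0
```

play_rows:
  jaw: [40,40,40,40,40]
  travel:
    - [-0.95,-0.3,0]
    - [-0.95,-0.3,0]
    - [-0.95,-0.3,0]
    - [-0.95,-0.3,0]
    - [-0.95,-0.3,0]
  roll: [0,0,0,0,0]

```text
time: 48.1
ee_pos: [0.505, -0.2052, 0.2155]
ee_rot: [-0.001, 0.718, 0.696, -0.0]
ft_force: [-0.1, 1.6, -0.2]
grip_width: 0.455
grip_force: 0.0
```

play_rows:
  jaw: [60,60,60,60,60,60]
  travel:
    - [-0.94,-0.28,0]
    - [-0.94,-0.28,0]
    - [-0.94,-0.28,0]
    - [-0.94,-0.28,0]
    - [-0.94,-0.28,0]
    - [-0.94,-0.28,0]
  roll: [-0.1,-0.1,-0.1,-0.1,-0.1,-0.1]

```text
time: 48.7
ee_pos: [0.4602, -0.3426, 0.2164]
ee_rot: [-0.0, 0.66, 0.751, 0.0]
ft_force: [0.2, 0.4, 0.6]
grip_width: 0.68
grip_force: 0.0
```

Run:
```python
from h import *
move([.4615,-.3458,.059],7.5)
p=r.capture('top')
for n in ('door_bar','pointer','heat_top'):
  for d in r.spot_in(n,p): print(n,np.round(d['xyz'],3),round(d['score'],2))
cv2.imwrite('pics/t7.png',cv2.resize(p['pixels'][90:250,265:465,::-1],None,fx=3.7,fy=3.7,interpolation=cv2.INTER_CUBIC))
```

```text
t 48.7 pos [ 0.4602 -0.3426  0.2164] tooly deg 7.41 toolx [-0.129  0.992  0.001] y [ 0.992  0.129 -0.   ] z [-0.     0.001 -1.   ]
travel [-0.023  0.006  1.05 ] width 0.6795474577995458 F [0.2 0.4 0.6] q [-0.84  0.44  1.38  0.    1.33 -0.97]
roll -0.001 (alt 1.999 )
door_bar [ 0.549 -0.061  0.116] 0.93
heat_top [ 0.645 -0.071  0.095] 0.6
heat_top [ 0.122 -0.353  0.082] 0.53
```

View pics/t7.png

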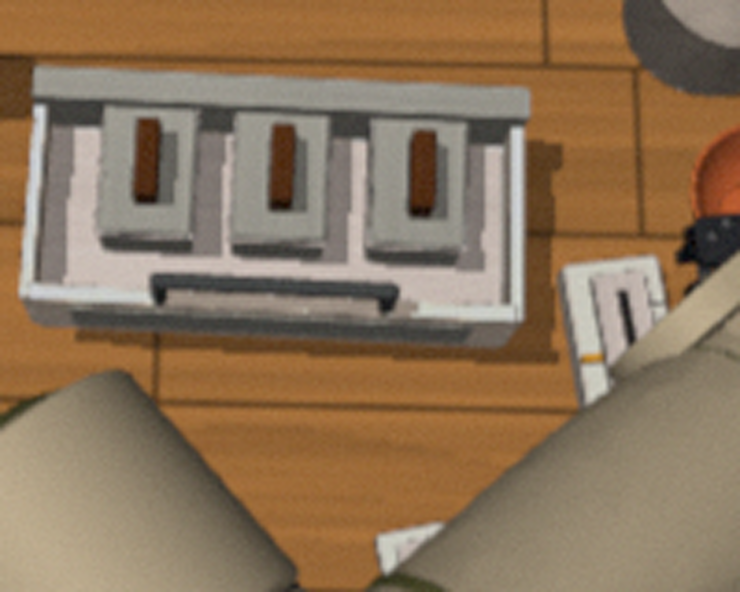

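The door is shut (bar at (275,285) in front of the tins) and the tins are still flush. I'll refine the pointer position before setting the heat.

Run:
```python
from h import *
for n,f,box in(('top','top0',(150,230,410,470)),('side','side0',(260,340,350,450))):
    p=r.capture(n);im=cv2.imread(f'pics/{f}.png').astype(int)
    m=(im[:,:,2]-im[:,:,0]>70);k=np.zeros_like(m);k[box[0]:box[1],box[2]:box[3]]=1
    nn,l,st,c=cv2.connectedComponentsWithStats((m&k).astype(np.uint8))
    g=np.array([.4615,-.3458]);u=np.array([np.cos(np.radians(7.5)),np.sin(np.radians(7.5))])
    w=(im.clip(0)[:,:,2]-im[:,:,0]-40).clip(0)
    for i in range(1,nn):
        x0,y0,ww,hh,a=st[i]
        if a>60: continue
        ys,xs=np.mgrid[y0-1:y0+hh+1,x0-1:x0+ww+1];W=w[ys,xs];uv=((xs*W).sum()/W.sum(),(ys*W).sum()/W.sum())
        P=unproj(p,uv,.035)[:2];print(n,st[i],P.round(4),'along from off',((P-g)@u).round(4),'across',((P-g)@[-u[1],u[0]]).round(4))
```

```text
top [411 150   1   1   1] [ 0.6464 -0.2731] along from off 0.1928 across 0.0479
top [410 172   1   1   1] [ 0.5805 -0.2683] along from off 0.1281 across 0.0613
top [410 177   3   4   4] [ 0.5612 -0.2707] along from off 0.1087 across 0.0615
top [422 185   6   3  13] [ 0.5397 -0.3084] along from off 0.0824 across 0.0269
side [426 306   1   1   1] [ 0.5576 -0.3933] along from off 0.0891 across -0.0596
side [419 309   5   3   7] [ 0.5409 -0.3983] along from off 0.0718 across -0.0624
side [415 313   1   1   1] [ 0.5235 -0.3983] along from off 0.0546 across -0.0601
side [405 319   1   1   1] [ 0.494  -0.4024] along from off 0.0248 across -0.0603
side [400 322   1   1   1] [ 0.4789 -0.404 ] along from off 0.0097 across -0.06
side [388 329   2   2   2] [ 0.4452 -0.4097] along from off -0.0245 across -0.0613
side [384 332   1   1   1] [ 0.433  -0.4104] along from off -0.0367 across -0.0603
```

play_rows:
  jaw: [60,60,60,60,60,60]
  travel:
    - [-0.01,0,0.2]
    - [-0.01,0,0.4]
    - [-0.01,0,0.55]
    - [-0.01,0,0.6]
    - [-0.01,0,0.6]
    - [-0.01,0,0.6]
  roll: [0,0,0,0,0,0]

```text
time: 49.6
ee_pos: [0.46, -0.3463, 0.1281]
ee_rot: [0.001, 0.661, 0.751, -0.0]
ft_force: [-0.3, -0.1, -0.3]
grip_width: 0.681
grip_force: 0.0
```

play_rows:
  jaw: [60,60,60,60,60,10,10,10,10,10,10,10]
  travel:
    - [0,0,0.2]
    - [0,0,0.35]
    - [0,0,0.45]
    - [0,0,0.45]
    - [0,0,0.45]
    - [0,0,0.45]
    - [0,0,0.45]
    - [0,0,0.45]
    - [0,0,0.45]
    - [0,0,0.45]
    - [0,0,0.45]
    - [0,0,0.45]
  roll: [0,0,0,0,0,0,0,0,0,0,0,0]
  squeeze: 10

```text
time: 50.8
ee_pos: [0.4619, -0.3457, 0.0596]
ee_rot: [0.002, 0.661, 0.751, 0.001]
ft_force: [16.2, 1.1, -5.1]
grip_width: 0.226
grip_force: 10.0
```

play_rows:
  jaw: [10,10,10,10,10,10,10]
  travel:
    - [0,0.1,0]
    - [0,0.2,0]
    - [0,0.32,0]
    - [0,0.44,0]
    - [0,0.55,0]
    - [0,0.55,0]
    - [0,0.55,0]
  roll: [0,0,0,0,0,0,0]

```text
time: 51.5
ee_pos: [0.5416, -0.3346, 0.0595]
ee_rot: [-0.0, 0.66, 0.751, 0.001]
ft_force: [-0.2, 6.5, 5.0]
grip_width: 0.226
grip_force: 10.0
```

Run:
```python
from h import *
u=np.array([np.cos(np.radians(7.5)),np.sin(np.radians(7.5))])
t=np.array([.4615,-.3458])+.0815*u
s=r.observe();print('along',(np.array(s['ee_pos'])[:2]-[.4615,-.3458])@u)
move([*t,.059],7.5)
```

```text
along 0.08088886815130428
t 51.5 pos [ 0.5416 -0.3346  0.0595] tooly deg 7.34 toolx [-0.128  0.992  0.001] y [0.992 0.128 0.   ] z [ 0.     0.001 -1.   ]
travel [-0.005  0.004  0.004] width 0.22630941773924354 F [-0.2  6.5  5. ] q [-0.74  0.73  1.33  0.    1.08 -0.87]
roll -0.0018 (alt 1.998 )
```

Set to 81 mm. I'll release, back away and verify.

play_rows:
  jaw: [60,60,60,60,60,60,60,60,60,60]
  travel:
    - [0,0,0]
    - [0,0,0]
    - [0,0,0]
    - [0,0,0]
    - [0,0,-0.1]
    - [0,0,-0.4]
    - [0,0,-0.7]
    - [0,0,-1]
    - [0,0,-1]
    - [0,0,-1]
  roll: [0,0,0,0,0,0,0,0,0,0]

```text
time: 52.5
ee_pos: [0.5415, -0.3356, 0.2108]
ee_rot: [0.001, 0.661, 0.751, -0.0]
ft_force: [0.3, -0.1, -0.1]
grip_width: 0.679
grip_force: 0.0
```

play_rows:
  jaw: [60,60,60,60,60]
  travel:
    - [1,-0.6,-0.2]
    - [1,-0.6,-0.2]
    - [1,-0.6,-0.2]
    - [1,-0.6,-0.2]
    - [1,-0.6,-0.2]
  roll: [0,0,0,0,0]

```text
time: 53.0
ee_pos: [0.4315, -0.1958, 0.2394]
ee_rot: [-0.001, 0.66, 0.751, 0.0]
ft_force: [0.6, -0.5, -1.1]
grip_width: 0.678
grip_force: 0.0
```

play_rows:
  jaw: [60,60,60,60,60]
  travel:
    - [1,-0.3,0]
    - [1,-0.3,0]
    - [1,-0.3,0]
    - [1,-0.3,0]
    - [1,-0.3,0]
  roll: [0,0,0,0,0]

```text
time: 53.5
ee_pos: [0.3695, -0.0547, 0.2391]
ee_rot: [-0.0, 0.66, 0.751, -0.0]
ft_force: [-0.1, -0.0, -0.2]
grip_width: 0.676
grip_force: 0.0
```

Run:
```python
from h import *
p=r.capture('top')
cv2.imwrite('pics/t8.png',cv2.resize(p['pixels'][90:250,265:465,::-1],None,fx=4,fy=3.75 and 4,interpolation=cv2.INTER_CUBIC)[:600])
im=p['pixels'].astype(int);m=(im.sum(2)<75);m[:155]=0;m[235:]=0;m[:,:415]=0;m[:,460:]=0
# expected: overlay of model grip hull at along a
u=np.array([np.cos(np.radians(7.5)),np.sin(np.radians(7.5))]);v=np.array([-u[1],u[0]])
for a in(.076,.081,.086):
    c=np.array([.4615,-.3458])+a*u
    P=np.array([[*(c+x*v+y*u),z] for x in(-.014,.014) for y in(-.01,.01) for z in(.0445,.0845)])
    h=cv2.convexHull(proj(p,P).astype(np.float32)).astype(np.int32);k=np.zeros(m.shape,np.uint8);cv2.fillConvexPoly(k,h,1)
    print(a,(k.astype(bool)&m).sum()/(k.astype(bool)|(m)).sum())
```

```text
0.076 0.37349397590361444
0.081 0.39490445859872614
0.086 0.3431952662721893
```

View pics/t8.png

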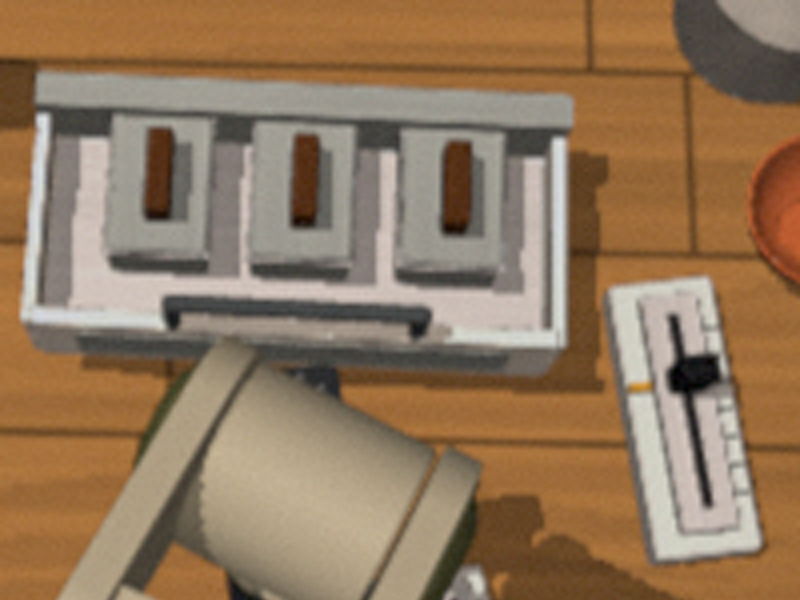

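Door shut, three tins flush, and the grip at (694,372) is level with the pointer at (639,387) once its height is allowed for. Handing in.

```bash
python3 -c "
from plant import r
print(r.close_job())"
```

```text
the job is handed in; nothing more can be done
None
```

I handed the job in, without any verdict coming back: heat slid to off, door pulled down, three tins (all I found on the table) set flush against the back plate, door shut again, and the slider grip set level with the pointer to within about 2 mm by my measurements.

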